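# Stack a wheel-hub spares set on the yellow stock spindle

## Robot

A 6-joint arm with a two-finger parallel gripper is mounted at the origin on the work surface. World frame = base frame: x ahead of the robot, y to its left, z up, the work surface at z = 0. Lengths are in mm, angles in rad, forces in N, time in s.
With the tool pointing down it reaches from about 350 to 775 mm from the base axis. Payload 7.3 kg.
Tool frame: the origin (TCP) lies on the centre line of the jaws, within the pads' length; the fingertips stand 22 mm ahead of it and the grasp point (between the pads) lies 3 mm ahead of it; x points along the fingers, z is the direction in which the jaws open and shut, and the axes are right-handed (so a half turn about x gives the same grasp; the last joint's range is limited). The gripper opens to 92 mm and grips with 3 to 60 N. Pads are 19 mm wide; open, the fingers measure 130 mm over their backs; the gripper's body (75 mm by 190 mm) begins 47 mm behind the grasp point.
Start: joints at [1.077, 0.342, 1.524, -0, 1.275, -0.146], TCP at [178.921, 493.589, 248.741] pointing down, gripper open.
Joint ranges: [-2.53, 2.53], [-0.77, 2.02], [0.04, 2.7], [-1, 4.14], [0.28, 2.66], [-3.11, 3.11]. Speed limits (rad/s): [2.57, 2.57, 3.14, 3.14, 3.14, 3.14].

## Interface

Orientations are given as [roll, pitch, yaw] about the fixed x, y, z axes, in that order (R = Rz(yaw) Ry(pitch) Rx(roll)).
In Python, from plant import readout, imaging, bot gives the robot as it stands.
- The arm moves only by the tool arm_command, never from a script. Its argument "plan" is a list of rows, each an object of numbers: "tx", "ty", "tz": the shift along the tool's x, y, z in cm; "wx", "wy", "wz": the turn, a rotation vector about the tool's x, y, z in rad; "jaw": the opening, from -1 (shut) to 1 (fully open). In form: [{"tx": .., "ty": .., "tz": .., "wx": .., "wy": .., "wz": .., "jaw": ..}, ...]. A call has 1 to 20 rows; each row shifts and turns the commanded pose from where the row before left it, along the tool's axes as they then stand; what a row does not reach is not made up. A row lasts 1/10 s, in which the tool goes at most 50 mm and 8.59 degrees, less where a joint would pass 70% of its speed; a pose out of reach is approached as far as the arm can. A call with a gripper value outside its range is refused whole. The fingers move at their own pace and stop on an object; the grip force is fixed at half the most. Time passes only in rows, so rows that do not move let the fingers close. It gives the time, the measured TCP pose, the force and the opening at its end, in the units of the state.
- readout.get_obs(): the state, without advancing time (a new reading comes with each control period).
- imaging.capture(name): name is "side" or "top" or "wrist"; returns the picture (480x640x3 uint8, blue, green, red); there is no depth.
- imaging.get_calibration(name): a dict with "fx", "fy", "cx", "cy" (pixels), "dist" ([k1, k2, p1, p2, k3] as OpenCV has them; the pictures are not rectified), "position" and "rotation" of the camera in the world; the wrist camera has in their place "mount" (4x4, takes a point from camera to tool coordinates, whose origin is the TCP and whose axes are the tool frame's). Camera axes: x right, y up, looking along -z (the intrinsics and any distortion apply to the point x, -y, -z); pixel columns grow to the right and rows downward; lengths in mm; the calibration is good to about 2 mm. A picture is of the moment at which its call begins: read the wrist's pose just before it. get_calibration takes no time and is no camera call.
- bot.close_job(): hands the job in, once; it reports no verdict.
The state is a dict: "time": time; "joint_positions": joint angles; "dq": joint speeds; "tau": joint torques, N m; "tool_pos": TCP position; "tcp_rot": TCP orientation; "contact_force": force on the tool from outside, world axes, zero at the start; "moment": the same for the moment, N m; "grip_width": finger opening in mm.
Only numpy, scipy, OpenCV 4.12 (cv2) and the standard library are available. Lean on these libraries where they do the work, as an engineer would, in place of code of your own. Each camera call takes 0.05 s, during which the arm holds its last target.

## Task

Make up the hub set on the stock spindle with the yellow foot: thread on the green pulley first, then the ball bearing, then the brass sleeve, and finish with the red cap, each lying flat on the one below. Lower each part down the post before letting go rather than dropping it, leave the blue-footed spindle empty, and do not push the two cartons or the tin about.

Things in the scene. Friction and masses are not known exactly. Their poses are not given: they have to be found in the camera images.
- spindle_yellow: target: fixed stock spindle, a round YELLOW foot 90 mm in diameter and 8 mm thick with an upright steel post 16 mm in diameter in its middle; the post's top is 76 mm above the bench and its last 6 mm taper to 8 mm. Origin: centre of the foot's underside, on the bench (z = 0); z up along the post. The finished stack (pulley, bearing, sleeve, cap) has part undersides at 8, 30, 46 and 68 mm above the bench and its top at 90 mm
- spindle_blue: not to be used: an identical fixed spindle whose foot is BLUE. Origin: centre of the foot's underside, on the bench
- pulley_mid (a point): loose GREEN belt pulley, 64 mm in diameter, 22 mm high, with a groove 10 mm high and 54 mm in diameter half-way up between two 6 mm high rims; bore 30 mm right through, axis upright (z), lying flat on the bench at the start; this point is its centre, half-way up (11 mm above its underside); about 150 g
- bearing_mid (a point): loose steel BALL BEARING, bright outer and inner rings with a black seal between, 62 mm in diameter, 16 mm high; bore 30 mm right through, axis upright (z), lying flat on the bench at the start; this point is its centre, half-way up (8 mm above its underside); about 200 g
- sleeve_mid (a point): loose BRASS spacer sleeve, 44 mm in diameter, 22 mm high; bore 30 mm right through, axis upright (z), lying flat on the bench at the start; this point is its centre, half-way up (11 mm above its underside); about 120 g
- cap_mid (a point): loose RED plastic end cap, 50 mm in diameter, 22 mm high, closed top; lies open side down at the start, as it must end; from below it has a blind bore 30 mm in diameter and 14 mm deep that goes over the post's tip; this point is its centre, 11 mm above its underside, z up; about 60 g
- carton_orange_mid (a point): bystander: loose orange carton with a dark brown band, 70 x 90 x 60 mm high; this point is its centre, 30 mm up
- carton_white_mid (a point): bystander: loose white carton with a blue band, 70 x 80 x 55 mm high; this point is its centre, 27.5 mm up
- tin_mid (a point): bystander: loose round tin, metal grey with a pale paper label, 60 mm in diameter, 60 mm high, upright; this point is its centre, 30 mm up

How it is judged (in metres and radians):
On the way, in this order (a step that is already met when the one before it is completed fails the run):
1. the green pulley lies on the foot of the yellow spindle (horizontal distance between pulley_mid and spindle_yellow below 0.01 m and z of pulley_mid in the frame of spindle_yellow between 0.015 and 0.023 m and angle between pulley_mid's own z axis and vertical below 0.12 rad), for 0.2 s.
2. the bearing lies on the pulley (horizontal distance between bearing_mid and spindle_yellow below 0.01 m and z of bearing_mid in the frame of spindle_yellow between 0.034 and 0.042 m and angle between bearing_mid's own z axis and vertical below 0.12 rad), for 0.2 s.
3. the brass sleeve stands on the bearing (horizontal distance between sleeve_mid and spindle_yellow below 0.01 m and z of sleeve_mid in the frame of spindle_yellow between 0.053 and 0.061 m and angle between sleeve_mid's own z axis and vertical below 0.12 rad), for 0.2 s.
4. the red cap sits on the sleeve (horizontal distance between cap_mid and spindle_yellow below 0.01 m and z of cap_mid in the frame of spindle_yellow between 0.075 and 0.083 m and angle between cap_mid's own z axis and vertical below 0.12 rad), for 0.2 s.
At the end, for the whole second after the job is handed in: On the yellow-footed spindle, from the bottom up: pulley, bearing, sleeve, cap; each part's centre within 10 mm of the post's axis and within 4 mm of its height in the finished stack (19, 38, 57 and 79 mm above the bench), within 0.12 rad of level, right way up, released and at rest (all of step 1 and all of step 2 and all of step 3 and all of step 4 and contact force between each of pulley, bearing, sleeve, cap and the fingers below 0.05 N and linear speed of each of pulley, bearing, sleeve, cap below 0.02 m/s and angular speed of each of pulley, bearing, sleeve, cap below 0.2 rad/s); the robot touches nothing.
It fails at once if a part was dropped down the post: loose of the fingers, within 30 mm of the post's axis, and faster than 0.8 m/s (a fall of about 33 mm) ((horizontal distance between pulley_mid and spindle_yellow below 0.03 m and contact force between pulley and the fingers below 0.05 N and linear speed of pulley above 0.8 m/s) or (horizontal distance between bearing_mid and spindle_yellow below 0.03 m and contact force between bearing and the fingers below 0.05 N and linear speed of bearing above 0.8 m/s) or (horizontal distance between sleeve_mid and spindle_yellow below 0.03 m and contact force between sleeve and the fingers below 0.05 N and linear speed of sleeve above 0.8 m/s) or (horizontal distance between cap_mid and spindle_yellow below 0.03 m and contact force between cap and the fingers below 0.05 N and linear speed of cap above 0.8 m/s)).
It fails at once if a carton or the tin was moved more than 25 mm or tipped more than 0.3 rad (distance of any of carton_orange_mid, carton_white_mid, tin_mid from where it was at the start of the episode above 0.025 m or angle between any of carton_orange_mid, carton_white_mid, tin_mid's own z axis and vertical above 0.3 rad).
It also fails if it takes over 112 s, if anything falls off the work surface, if the arm or the gripper's body presses on something with over 40 N, if the wrist force passes 120 N, or if a joint passes its speed limit or range.

## Working session

There is one attempt and no reset: what is moved stays moved. The work goes in short steps, Python scripts to look and compute and a tool call to move; the robot and the scene stay as the last step left them, time stands still between calls to the robot, and variables do not carry over. Pictures are saved under pics/ and viewed, and the job is handed in when it is done.

Besides the shell and the picture viewer there is one more tool, called as a command line: name --argument value ..., lists and objects as JSON in quotes. arm_command: Moves the arm, as the interface text tells. Its arguments: {"type":"object","properties":{"plan":{"type":"array"}},"required":["plan"]}

```bash
ls; mkdir -p pics; python3 - <<'E'
from plant import readout, imaging, bot
import cv2
print(readout.get_obs())
for n in ["side","top","wrist"]:
    print(n,imaging.get_calibration(n))
    cv2.imwrite(f"pics/{n}0.png",imaging.capture(n))
E
```

```text
pics
{'time': 0.0, 'joint_positions': array([ 1.07699007e+00,  3.42690520e-01,  1.52505853e+00, -2.00161929e-05,
        1.27539404e+00, -1.45963229e-01]), 'dq': array([-2.61186025e-03, -1.40676813e-04, -7.20173495e-04,  1.95845727e-03,
        9.18400581e-05, -3.19596790e-04]), 'tau': array([-1.78647311e-03, -4.31251645e+01, -2.44211268e+01,  7.15040253e-02,
        5.62210358e-02, -1.47780415e-04]), 'tool_pos': array([178.73533074, 493.2204959 , 248.04716723]), 'tcp_rot': array([ 3.00797379,  1.56924577, -2.05225237]), 'contact_force': array([ 1.11669224, -0.02345522, -0.41421674]), 'moment': array([-0.02539777, -0.07907389, -0.02668166]), 'grip_width': 91.91771658033844}
side {'fx': 528.9023913807729, 'fy': 528.9023913807729, 'cx': 325.29927072994127, 'cy': 235.96894040017816, 'dist': array([-0.11303659,  0.        ,  0.        ,  0.        ,  0.        ]), 'position': array([588.77518149, 720.97090317, 738.41098988]), 'rotation': array([ 0.80465369, -0.01598709, -3.08919906])}
top {'fx': 526.0147662842032, 'fy': 526.0147662842032, 'cx': 317.8539160554011, 'cy': 249.058444709585, 'dist': array([-0.14125289,  0.        ,  0.        ,  0.        ,  0.        ]), 'position': array([520.99412838, -15.80717439, 968.06746217]), 'rotation': array([ 0.13630102,  0.02191054, -1.55645639])}
wrist {'fx': 380.9380142302294, 'fy': 380.9380142302294, 'cx': 316.8703228044113, 'cy': 231.63993509240655, 'dist': array([-0.03227314,  0.        ,  0.        ,  0.        ,  0.        ]), 'mount': array([[-6.91486461e-04,  2.65138076e-01, -9.64210207e-01,
        -1.35353561e+02],
       [ 9.84784644e-04,  9.64210150e-01,  2.65137355e-01,
         7.06888245e+01],
       [ 9.99999276e-01, -7.66200514e-04, -9.27842170e-04,
        -5.99867115e-01],
       [ 0.00000000e+00,  0.00000000e+00,  0.00000000e+00,
         1.00000000e+00]])}
```

View pics/side0.png

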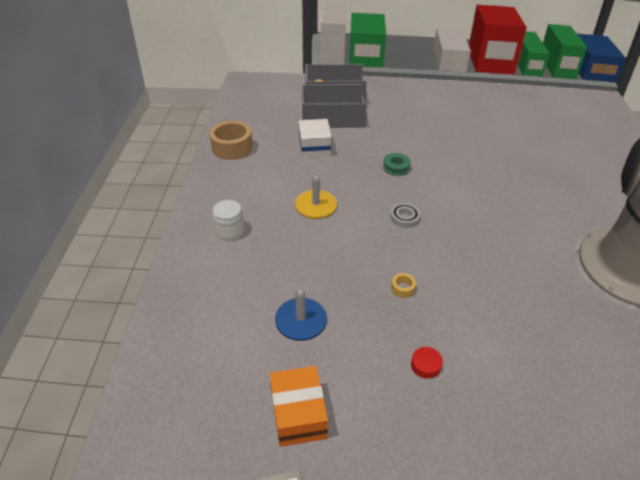

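View pics/top0.png

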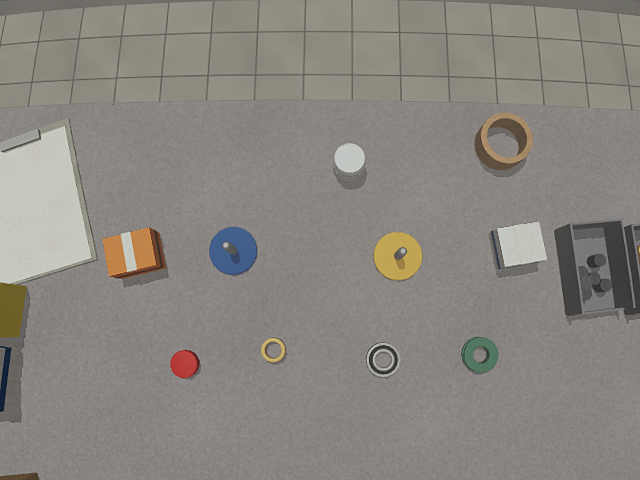

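View pics/wrist0.png

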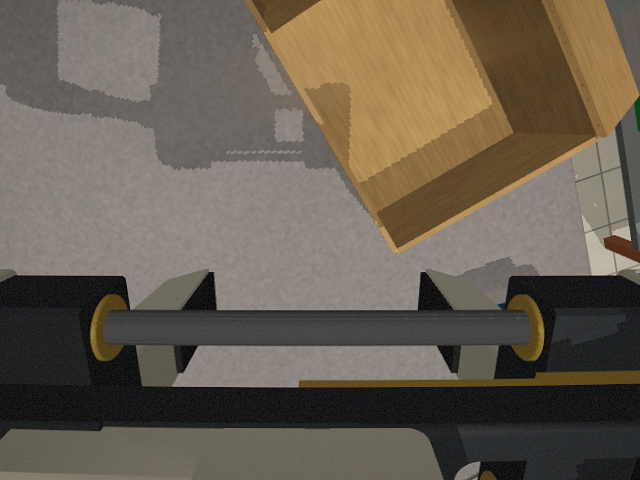

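```bash
cat > h.py <<'E'
import numpy as np, cv2
from scipy.spatial.transform import Rotation as Ro
from plant import readout, imaging, bot
def pose(name,obs=None):
    c=imaging.get_calibration(name)
    if name=='wrist':
        T=np.eye(4);T[:3,:3]=Ro.from_euler('xyz',obs['tcp_rot']).as_matrix();T[:3,3]=obs['tool_pos']
        M=T@c['mount'];R=M[:3,:3];p=M[:3,3]
    else: R=Ro.from_euler('xyz',c['rotation']).as_matrix();p=c['position']
    K=np.array([[c['fx'],0,c['cx']],[0,c['fy'],c['cy']],[0,0,1]])
    return K,c['dist'],R,p
def ray(name,uv,z,obs=None):
    K,d,R,p=pose(name,obs)
    n=cv2.undistortPoints(np.array(uv,float).reshape(-1,1,2),K,d)[:,0]
    v=np.c_[n[:,0],-n[:,1],-np.ones(len(n))]@R.T
    return p+v*((z-p[2])/v[:,2])[:,None]
def proj(name,P,obs=None):
    K,d,R,p=pose(name,obs)
    q=(np.array(P,float).reshape(-1,3)-p)@R; q=q*[1,-1,-1]
    return cv2.projectPoints(q,np.zeros(3),np.zeros(3),K,d)[0][:,0]
def circ(name,cnt,z,obs=None):
    P=ray(name,cnt.reshape(-1,2),z,obs)[:,:2].astype(np.float32)
    (cx,cy),r=cv2.minEnclosingCircle(P)
    e=cv2.fitEllipse(P.reshape(-1,1,2))
    return (cx,cy,2*r),e
def big(mask):
    c,_=cv2.findContours(mask.astype(np.uint8),cv2.RETR_EXTERNAL,cv2.CHAIN_APPROX_NONE)
    return max(c,key=cv2.contourArea)
def obsRT():
    o=readout.get_obs(); return o,Ro.from_euler('xyz',o['tcp_rot']).as_matrix()
E
python3 - <<'E'
from h import *
o,R=obsRT(); print(R.round(3))
W={'top':dict(y=(398,256),b=(233,250),g=(480,355),s=(383,360),br=(273,350),r=(184,364)),
'side':dict(y=(316,204),b=(300,318),g=(397,163),s=(405,215),br=(403,285),r=(427,362))}
hue=dict(y=(20,30),b=(100,125),g=(60,95),br=(14,28),r=None)
zm=dict(y=4,b=4,g=11,br=11,r=11,s=8)
for n in W:
    im=cv2.imread(f'pics/{n}0.png');hsv=cv2.cvtColor(im,cv2.COLOR_BGR2HSV).astype(int);H,S,V=hsv[...,0],hsv[...,1],hsv[...,2]
    for k,(u,v) in W[n].items():
        win=np.zeros(H.shape,bool);win[v-34:v+34,u-34:u+34]=1
        if k=='s': m=(V<60)|(V>175); m&=(S<60)
        elif k=='r': m=((H<8)|(H>172))&(S>120)
        else: m=(H>=hue[k][0])&(H<=hue[k][1])&(S>80)
        m&=win
        c=cv2.convexHull(big(m))
        mm=cv2.fillConvexPoly(np.zeros(H.shape,np.uint8),c,1);M=cv2.moments(mm,True)
        ctr=(M['m10']/M['m00'],M['m01']/M['m00'])
        print(n,k,np.round(ctr,1),ray(n,ctr,zm[k])[0].round(1),'enc',np.round(circ(n,c,zm[k])[0],1),cv2.boundingRect(c))
E
```

```text
[[-0.001 -0.94   0.341]
 [-0.001  0.341  0.94 ]
 [-1.     0.    -0.001]]
top y [397.5 255.6] [ 642.4 -140.1    4. ] enc [ 642.7 -140.2   89.9] (374, 232, 48, 48)
top b [232.7 250.2] [649.  165.9   4. ] enc [649.3 165.9  89.9] (209, 227, 48, 47)
top g [490.9 361.6] [ 449.8 -309.5   11. ] enc [ 452.7 -305.1   48.5] (481, 349, 17, 23)
top s [381.8 359.1] [ 453.6 -111.     8. ] enc [ 453.2 -112.4   58.6] (367, 344, 30, 30)
top br [272.9 349.7] [467.8  85.6  11. ] enc [467.9  85.6  44.8] (261, 338, 25, 25)
top r [184.2 363.4] [438.9 247.7  11. ] enc [439.8 248.   53.9] (170, 350, 29, 28)
side y [315.5 203.8] [ 643.1 -139.6    4. ] enc [ 643.  -141.2   91.7] (295, 191, 42, 27)
side b [300.5 318.6] [649.  166.3   4. ] enc [649.5 164.9  91.4] (275, 298, 52, 42)
side g [396.5 163.9] [ 463.9 -287.9   11. ] enc [ 462.1 -289.    81.7] (384, 154, 26, 21)Traceback (most recent call last):
  File "<stdin>", line 18, in <module>
  File "h.py", line 24, in circ
    e=cv2.fitEllipse(P.reshape(-1,1,2))
cv2.error: OpenCV(4.12.0) /io/opencv/modules/imgproc/src/shapedescr.cpp:361: error: (-201:Incorrect size of input array) There should be at least 5 points to fit the ellipse in function 'fitEllipseNoDirect'
```

```bash
sed -i '/e=cv2.fitE/d; s/,2\*r),e/,2*r),0/' h.py
python3 - <<'E'
from h import *
W={'top':dict(g=(480,355),s=(383,360),t=(349,160),o=(132,253),w=(519,246)),
'side':dict(g=(397,163),s=(405,215),br=(403,285),r=(427,362))}
hue=dict(g=(55,100),br=(14,28),r=None)
zm=dict(g=11,br=11,r=11,s=8,t=30)
for n in W:
    im=cv2.imread(f'pics/{n}0.png');hsv=cv2.cvtColor(im,cv2.COLOR_BGR2HSV).astype(int);H,S,V=hsv[...,0],hsv[...,1],hsv[...,2]
    for k,(u,v) in W[n].items():
        if k in 'tow': print(k,ray(n,[(u,v)],60)[0].round(0)); continue
        win=np.zeros(H.shape,bool);win[v-25:v+25,u-25:u+25]=1
        if k=='s':
            print(im[v,u-24:u+24].max(1)); m=(V<85)|(V>140)
        elif k=='r': m=((H<8)|(H>172))&(S>120)
        elif k=='g': print(S[v,u-24:u+24]); m=(H>=55)&(H<=100)&(S>45)
        else: m=(H>=hue[k][0])&(H<=hue[k][1])&(S>80)
        m&=win
        c=cv2.convexHull(big(m))
        mm=cv2.fillConvexPoly(np.zeros(H.shape,np.uint8),c,1);M=cv2.moments(mm,True)
        ctr=(M['m10']/M['m00'],M['m01']/M['m00'])
        print(n,k,np.round(ctr,1),ray(n,ctr,zm[k])[0].round(1),'enc',np.round(circ(n,c,zm[k])[0],1),cv2.boundingRect(c))
E
```

```text
[12 12 14 13 17 19 82 51 66 80 79 79 79 76 75 84 69 11 15 15 13 10 13 13
 15 13 13 14 15 11 20 61 40 67 81 79 78 80 78 77 78 88 34 18 13 15 17 15]
top g [479.6 354.2] [ 463.2 -288.6   11. ] enc [ 462.6 -288.6   67.6] (462, 337, 36, 36)
[140 137 134 135 141 142 137 114 186 178  42  58  54  78 185 169 130 136
 136 137 138 135 137 137 139 140 140 138 137 139 139 127 111 168 165 107
  46  54  76 147 173 144 131 137 134 132 133 137]
top s [382.7 358.6] [ 454.5 -112.6    8. ] enc [ 456.6 -112.2   67.4] (366, 339, 35, 38)
t [807. -48.  60.]
o [634. 338.  60.]
w [ 655. -350.   60.]
[ 22  22  20  22  24  22  22  20  20  19  18  65 105 103 103 105 104 103
 103 104 106 101  94  84  91 102 106 109 109 109 106 105 105 105 103 103
  80  26  17  20  21  20  20  20  21  19  19  21]
side g [396.2 163.6] [ 464.5 -289.    11. ] enc [ 467.  -290.4   86.4] (383, 153, 27, 22)
[144 144 144 143 143 144 144 143 136 123 122 141 148 126  91  79 113 142
 150 146 144 143 144 144 144 144 142 139 135 131 135 147 149 122  71  59
 103 140 147 139 138 142 142 142 141 141 141 141]
side s [404.5 214.5] [ 454.8 -114.     8. ] enc [ 451.7 -118.4  198.5] (380, 190, 50, 50)
side br [403.1 285. ] [468.7  84.1  11. ] enc [469.6  83.6  60.8] (391, 273, 25, 25)
side r [426.3 362. ] [439.2 246.3  11. ] enc [439.4 245.7  60.5] (411, 347, 32, 31)
```

arm_command --plan '[{"wx":-0.116,"jaw":1,"ty":-2},{"wx":-0.116,"jaw":1,"ty":-2},{"wx":-0.116,"jaw":1,"ty":-2},{"jaw":1}]'

```text
invalid input at $.plan[0]: expected keys tx, ty, tz, wx, wy, wz, jaw
```

arm_command --plan '[{"tx":0,"ty":0,"tz":0,"wx":-0.116,"wy":0,"wz":0,"jaw":1},{"tx":0,"ty":0,"tz":0,"wx":-0.116,"wy":0,"wz":0,"jaw":1},{"tx":0,"ty":0,"tz":0,"wx":-0.116,"wy":0,"wz":0,"jaw":1},{"tx":0,"ty":-2.6,"tz":-2.4,"wx":0,"wy":0,"wz":0,"jaw":1},{"tx":0,"ty":-2.6,"tz":-2.4,"wx":0,"wy":0,"wz":0,"jaw":1},{"tx":0,"ty":-2.6,"tz":-2.4,"wx":0,"wy":0,"wz":0,"jaw":1},{"tx":0,"ty":-2.6,"tz":-2.4,"wx":0,"wy":0,"wz":0,"jaw":1},{"tx":0,"ty":-2.6,"tz":-2.4,"wx":0,"wy":0,"wz":0,"jaw":1},{"tx":0,"ty":-2.6,"tz":-2.4,"wx":0,"wy":0,"wz":0,"jaw":1},{"tx":0,"ty":-2.6,"tz":-2.4,"wx":0,"wy":0,"wz":0,"jaw":1},{"tx":0,"ty":-2.6,"tz":-2.4,"wx":0,"wy":0,"wz":0,"jaw":1},{"tx":0,"ty":-2.6,"tz":-2.4,"wx":0,"wy":0,"wz":0,"jaw":1},{"tx":0,"ty":-2.6,"tz":-2.4,"wx":0,"wy":0,"wz":0,"jaw":1},{"tx":0,"ty":0,"tz":0,"wx":0,"wy":0,"wz":0,"jaw":1}]'

```text
time: 1.55
tool_pos: [441.5, 251.0, 248.3]
tcp_rot: [-2.553, 1.57, -0.986]
contact_force: [0.1, 0.3, 0.0]
grip_width: 92.0
```

```bash
python3 - <<'E'
from h import *
o,R=obsRT(); print(R.round(3),o['tool_pos'],o['joint_positions'],o['time'])
E
```

```text
[[ 0.001 -1.     0.004]
 [-0.001  0.004  1.   ]
 [-1.    -0.001 -0.001]] [441.50647222 251.04555569 248.30974561] [ 3.66651211e-01  3.11041705e-01  1.57072165e+00 -1.12421723e-03
  1.25959262e+00 -1.19991395e+00] 1.55
```

arm_command --plan '[{"tx":0,"ty":-0.15,"tz":-3,"wx":0,"wy":0,"wz":0,"jaw":1},{"tx":0,"ty":-0.15,"tz":-3,"wx":0,"wy":0,"wz":0,"jaw":1},{"tx":0,"ty":-0.15,"tz":-3,"wx":0,"wy":0,"wz":0,"jaw":1},{"tx":0,"ty":-0.15,"tz":-3,"wx":0,"wy":0,"wz":0,"jaw":1},{"tx":0,"ty":-0.15,"tz":-3,"wx":0,"wy":0,"wz":0,"jaw":1},{"tx":0,"ty":-0.15,"tz":-3,"wx":0,"wy":0,"wz":0,"jaw":1},{"tx":0,"ty":-0.15,"tz":-3,"wx":0,"wy":0,"wz":0,"jaw":1},{"tx":0,"ty":-0.15,"tz":-3,"wx":0,"wy":0,"wz":0,"jaw":1},{"tx":0,"ty":-0.15,"tz":-3,"wx":0,"wy":0,"wz":0,"jaw":1},{"tx":0,"ty":-0.15,"tz":-3,"wx":0,"wy":0,"wz":0,"jaw":1},{"tx":0,"ty":-0.15,"tz":-3,"wx":0,"wy":0,"wz":0,"jaw":1},{"tx":0,"ty":-0.15,"tz":-3,"wx":0,"wy":0,"wz":0,"jaw":1},{"tx":0,"ty":-0.15,"tz":-3,"wx":0,"wy":0,"wz":0,"jaw":1},{"tx":0,"ty":-0.15,"tz":-3,"wx":0,"wy":0,"wz":0,"jaw":1},{"tx":0,"ty":-0.1,"tz":-3,"wx":0,"wy":0,"wz":0,"jaw":1},{"tx":0,"ty":0,"tz":-3,"wx":0,"wy":0,"wz":0,"jaw":1},{"tx":0,"ty":0,"tz":-3,"wx":0,"wy":0,"wz":0,"jaw":1},{"tx":0,"ty":0,"tz":-3,"wx":0,"wy":0,"wz":0,"jaw":1},{"tx":0,"ty":0,"tz":0,"wx":0,"wy":0,"wz":0,"jaw":1}]'

```text
time: 3.45
tool_pos: [461.0, -288.7, 248.1]
tcp_rot: [2.521, 1.57, -2.194]
contact_force: [0.1, 0.8, 0.3]
grip_width: 91.5
```

```bash
python3 - <<'E'
from h import *
o,R=obsRT(); print(R.round(3),o['tool_pos'],o['joint_positions'],o['time'])
im=imaging.capture('wrist');cv2.imwrite('pics/w1.png',im)
hsv=cv2.cvtColor(im,cv2.COLOR_BGR2HSV).astype(int);H,S,V=hsv[...,0],hsv[...,1],hsv[...,2]
c=cv2.convexHull(big((H>=55)&(H<=100)&(S>45)));M=cv2.moments(c)
print(cv2.boundingRect(c),circ('wrist',c,11,o)[0],ray('wrist',[(M['m10']/M['m00'],M['m01']/M['m00'])],11,o))
E
```

```text
[[-0.    -1.     0.002]
 [-0.     0.002  1.   ]
 [-1.     0.    -0.   ]] [ 460.95506267 -288.71042697  248.09594653] [-7.00196789e-01  3.77209432e-01  1.47285278e+00 -5.49988484e-04
  1.29148987e+00 -2.26837131e+00] 3.45
(286, 171, 66, 66) (464.3638000488281, -287.5712585449219, 66.80303955078125) [[ 463.76386367 -287.71397535   11.        ]]
```

View pics/w1.png

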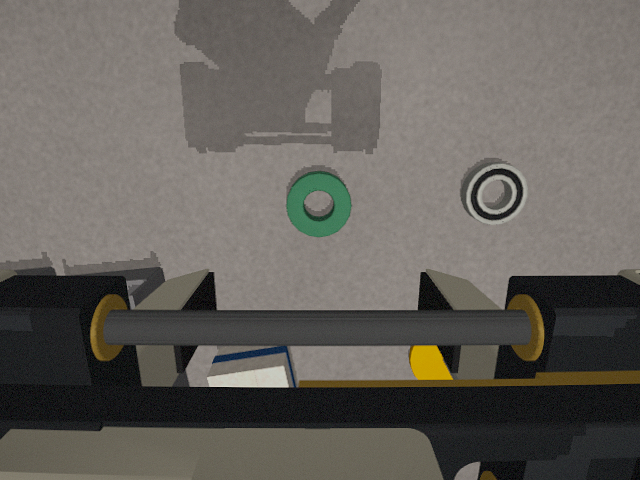

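arm_command --plan '[{"tx":3,"ty":-0.28,"tz":0.05,"wx":0,"wy":0,"wz":0,"jaw":1},{"tx":3,"ty":0,"tz":0,"wx":0,"wy":0,"wz":0,"jaw":1},{"tx":3,"ty":0,"tz":0,"wx":0,"wy":0,"wz":0,"jaw":1},{"tx":3,"ty":0,"tz":0,"wx":0,"wy":0,"wz":0,"jaw":1},{"tx":3,"ty":0,"tz":0,"wx":0,"wy":0,"wz":0,"jaw":1},{"tx":3,"ty":0,"tz":0,"wx":0,"wy":0,"wz":0,"jaw":1},{"tx":2,"ty":0,"tz":0,"wx":0,"wy":0,"wz":0,"jaw":1},{"tx":1.5,"ty":0,"tz":0,"wx":0,"wy":0,"wz":0,"jaw":1},{"tx":0.5,"ty":0,"tz":0,"wx":0,"wy":0,"wz":0,"jaw":1},{"tx":0,"ty":0,"tz":0,"wx":0,"wy":0,"wz":0,"jaw":1},{"tx":0,"ty":0,"tz":0,"wx":0,"wy":0,"wz":0,"jaw":1}]'

```text
time: 4.6
tool_pos: [464.4, -285.5, 29.5]
tcp_rot: [-2.094, 1.57, -0.522]
contact_force: [-0.0, -0.6, 0.1]
grip_width: 91.4
```

arm_command --plan '[{"tx":0,"ty":0,"tz":0,"wx":0,"wy":0,"wz":0,"jaw":-1},{"tx":0,"ty":0,"tz":0,"wx":0,"wy":0,"wz":0,"jaw":-1},{"tx":0,"ty":0,"tz":0,"wx":0,"wy":0,"wz":0,"jaw":-1},{"tx":0,"ty":0,"tz":0,"wx":0,"wy":0,"wz":0,"jaw":-1},{"tx":0,"ty":0,"tz":0,"wx":0,"wy":0,"wz":0,"jaw":-1},{"tx":0,"ty":0,"tz":0,"wx":0,"wy":0,"wz":0,"jaw":-1},{"tx":0,"ty":0,"tz":0,"wx":0,"wy":0,"wz":0,"jaw":-1},{"tx":0,"ty":0,"tz":0,"wx":0,"wy":0,"wz":0,"jaw":-1}]'

```text
time: 5.4
tool_pos: [464.0, -286.0, 28.9]
tcp_rot: [-2.26, 1.57, -0.689]
contact_force: [-0.9, -0.8, 3.5]
grip_width: 61.7
```

arm_command --plan '[{"tx":-0.5,"ty":0,"tz":0,"wx":0,"wy":0,"wz":0,"jaw":-1},{"tx":-1.5,"ty":0,"tz":0,"wx":0,"wy":0,"wz":0,"jaw":-1},{"tx":-2,"ty":0,"tz":0,"wx":0,"wy":0,"wz":0,"jaw":-1},{"tx":-2,"ty":0,"tz":0,"wx":0,"wy":0,"wz":0,"jaw":-1},{"tx":-2,"ty":0,"tz":0,"wx":0,"wy":0,"wz":0,"jaw":-1},{"tx":-2,"ty":0,"tz":0,"wx":0,"wy":0,"wz":0,"jaw":-1},{"tx":0,"ty":0,"tz":0,"wx":0,"wy":0,"wz":0,"jaw":-1}]'

```text
time: 6.1
tool_pos: [464.9, -286.5, 131.0]
tcp_rot: [-2.214, 1.566, -0.643]
contact_force: [0.2, 0.0, -1.5]
grip_width: 62.0
```

```bash
python3 - <<'E'
from h import *
o,R=obsRT(); print(R.round(3),o['tool_pos'],o['grip_width'],o['time'],o['contact_force'])
im=imaging.capture('wrist');cv2.imwrite('pics/w2.png',im)
im=imaging.capture('side');cv2.imwrite('pics/s2.png',cv2.resize(im[60:300,240:560],(800,600)))
E
```

```text
[[ 0.004 -1.    -0.   ]
 [-0.003 -0.     1.   ]
 [-1.    -0.004 -0.003]] [ 464.92800899 -286.54138645  130.97931341] 61.950380365945804 6.1 [ 0.18788555  0.02170879 -1.45036174]
```

View pics/w2.png

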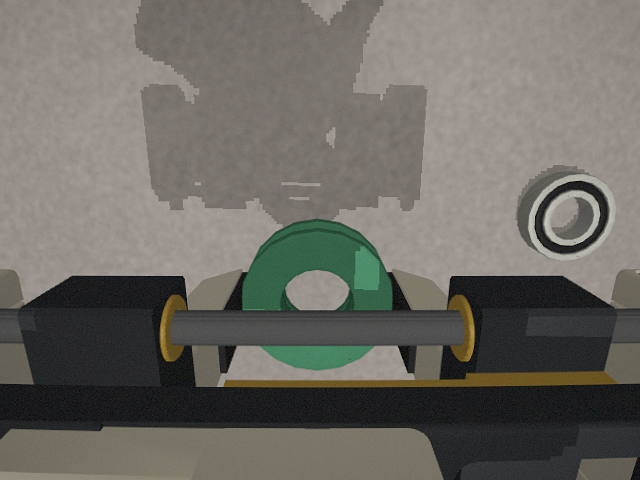

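View pics/s2.png

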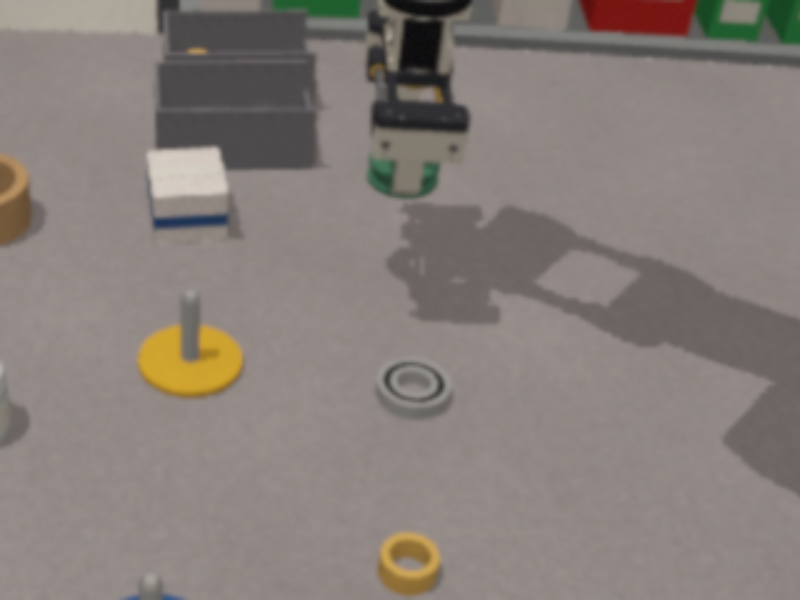

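```bash
python3 - <<'E'
from h import *
o,R=obsRT(); 
im=cv2.imread('pics/w2.png')
hsv=cv2.cvtColor(im,cv2.COLOR_BGR2HSV).astype(int);H,S,V=hsv[...,0],hsv[...,1],hsv[...,2]
m=(H>=55)&(H<=100)&(S>45); c=cv2.convexHull(big(m)); print(cv2.boundingRect(c))
# hull is cut by nothing at bottom? rows
for z in (114,125): print(circ('wrist',c,z,o)[0])
print(proj('wrist',[o['tool_pos']-[0,0,6]],o))
E
```

```text
(239, 219, 159, 92)
(462.5199890136719, -285.7373962402344, 67.93077850341797)
(457.3902587890625, -285.79412841796875, 62.93643569946289)
[[318.46502955 307.38877605]]
```

```bash
python3 - <<'E'
from h import *
o,R=obsRT(); 
im=cv2.imread('pics/w2.png')
hsv=cv2.cvtColor(im,cv2.COLOR_BGR2HSV).astype(int);H,S,V=hsv[...,0],hsv[...,1],hsv[...,2]
m=(H>=60)&(H<=100)&(S>60); m[:,:235]=0;m[:,400:]=0
m=cv2.morphologyEx(m.astype(np.uint8),cv2.MORPH_OPEN,np.ones((3,3)))
c=cv2.convexHull(cv2.findNonZero(m)); print(cv2.boundingRect(c))
for z in (108,114,119): print(circ('wrist',c,z,o)[0])
print(o['tool_pos'])
E
```

```text
(242, 219, 151, 151)
(466.57415771484375, -286.2942810058594, 73.07208251953125)
(463.7276916503906, -286.3025207519531, 70.25470733642578)
(461.3556823730469, -286.3093566894531, 67.906982421875)
[ 463.67005355 -285.57152523  128.25171893]
```

arm_command --plan '[{"tx":0,"ty":-1,"tz":1,"wx":0,"wy":0,"wz":0,"jaw":-1},{"tx":0,"ty":-2.5,"tz":2,"wx":0,"wy":0,"wz":0,"jaw":-1},{"tx":0,"ty":-2.5,"tz":2,"wx":0,"wy":0,"wz":0,"jaw":-1},{"tx":0,"ty":-2.5,"tz":2,"wx":0,"wy":0,"wz":0,"jaw":-1},{"tx":0,"ty":-2.5,"tz":2,"wx":0,"wy":0,"wz":0,"jaw":-1},{"tx":0,"ty":-2.5,"tz":2,"wx":0,"wy":0,"wz":0,"jaw":-1},{"tx":0,"ty":-2.5,"tz":2,"wx":0,"wy":0,"wz":0,"jaw":-1},{"tx":0,"ty":-1.5,"tz":1.2,"wx":0,"wy":0,"wz":0,"jaw":-1},{"tx":0,"ty":-0.5,"tz":0.4,"wx":0,"wy":0,"wz":0,"jaw":-1},{"tx":0,"ty":0,"tz":0,"wx":0,"wy":0,"wz":0,"jaw":-1},{"tx":0,"ty":0,"tz":0,"wx":0,"wy":0,"wz":0,"jaw":-1}]'

```text
time: 7.3
tool_pos: [643.0, -140.0, 127.9]
tcp_rot: [1.36, 1.569, 2.931]
contact_force: [-0.1, -0.1, -0.4]
grip_width: 61.8
```

```bash
python3 - <<'E'
from h import *
o,R=obsRT(); print(R.round(3),o['tool_pos'],o['grip_width'],o['time'],o['contact_force'])
for _ in range(2):
  im=imaging.capture('wrist'); print(readout.get_obs()['tool_pos'])
cv2.imwrite('pics/w3.png',im)
E
```

```text
[[-0.002 -1.     0.   ]
 [ 0.     0.     1.   ]
 [-1.     0.002  0.   ]] [ 643.01161152 -139.99856641  127.85724732] 61.75362488383513 7.3 [-0.07274022 -0.13960061 -0.36058951]
[ 642.99748176 -140.36079363  128.20071383]
[ 643.06923782 -140.59098272  128.49503909]
```

View pics/w3.png

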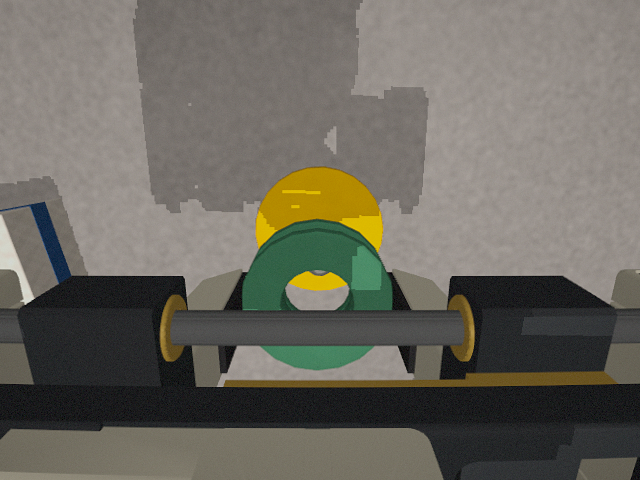

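```bash
python3 - <<'E'
from h import *
o,R=obsRT(); print(o['tool_pos'])
print(proj('wrist',[[642.5,-140,76],[642.5,-140,8],[597.5,-140,8]],o))
im=cv2.imread('pics/w3.png');cv2.imwrite('pics/w3z.png',cv2.resize(im[210:380,230:410],None,fx=3.5,fy=3.5,interpolation=2))
E
```

```text
[ 643.06923782 -140.59098272  128.49503909]
[[319.13337858 266.01098913]
 [318.46002216 231.69236123]
 [318.53319776 166.53789429]]
```

View pics/w3z.png

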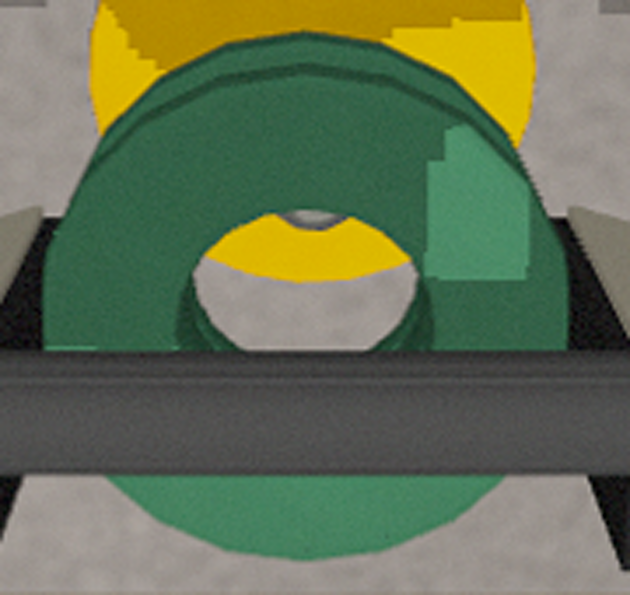

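arm_command --plan '[{"tx":1,"ty":0,"tz":0,"wx":0,"wy":0,"wz":0,"jaw":-1},{"tx":1,"ty":0,"tz":0,"wx":0,"wy":0,"wz":0,"jaw":-1},{"tx":1,"ty":0,"tz":0,"wx":0,"wy":0,"wz":0,"jaw":-1},{"tx":1,"ty":0,"tz":0,"wx":0,"wy":0,"wz":0,"jaw":-1},{"tx":1,"ty":0,"tz":0,"wx":0,"wy":0,"wz":0,"jaw":-1},{"tx":1,"ty":0,"tz":0,"wx":0,"wy":0,"wz":0,"jaw":-1},{"tx":1,"ty":0,"tz":0,"wx":0,"wy":0,"wz":0,"jaw":-1},{"tx":1,"ty":0,"tz":0,"wx":0,"wy":0,"wz":0,"jaw":-1},{"tx":0.5,"ty":0,"tz":0,"wx":0,"wy":0,"wz":0,"jaw":-1},{"tx":0.3,"ty":0,"tz":0,"wx":0,"wy":0,"wz":0,"jaw":-1},{"tx":0.3,"ty":0,"tz":0,"wx":0,"wy":0,"wz":0,"jaw":-1},{"tx":0,"ty":0,"tz":0,"wx":0,"wy":0,"wz":0,"jaw":-1},{"tx":0,"ty":0,"tz":0,"wx":0,"wy":0,"wz":0,"jaw":-1}]'

```text
time: 8.7
tool_pos: [644.1, -139.8, 38.1]
tcp_rot: [-1.753, 1.57, -0.182]
contact_force: [0.5, -0.3, -1.5]
grip_width: 61.8
```

```bash
python3 - <<'E'
from h import *
im=imaging.capture('side');o,R=obsRT(); print(o['tool_pos'],o['contact_force'])
cv2.imwrite('pics/s4.png',cv2.resize(im[130:250,240:400],(800,600)))
im=imaging.capture('wrist');cv2.imwrite('pics/w4.png',im);o,R=obsRT(); print(o['tool_pos'],o['contact_force'])
E
```

```text
[ 644.10882798 -139.87806614   38.13102746] [ 0.46447071  0.74326892 -0.8995532 ]
[ 644.10171555 -139.90371128   38.17747996] [-0.20403076 -0.14527173 -0.94040616]
```

View pics/s4.png

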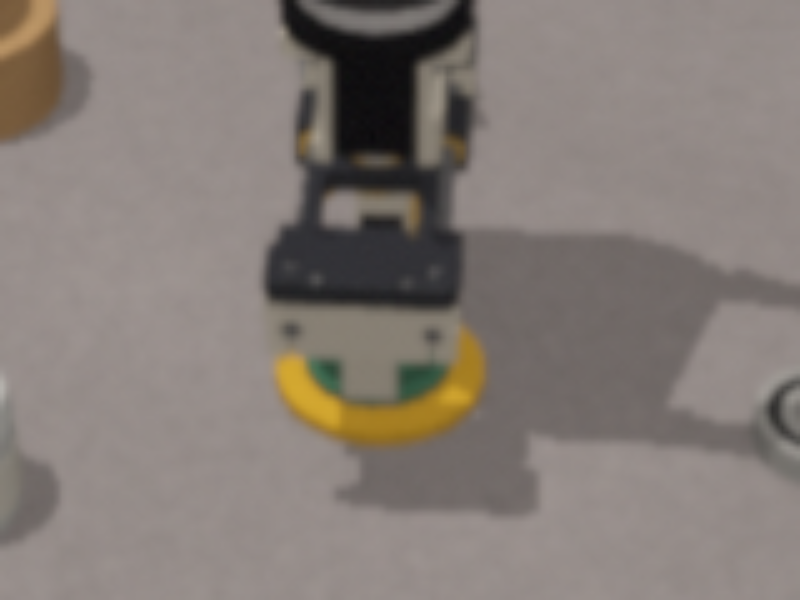

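View pics/w4.png

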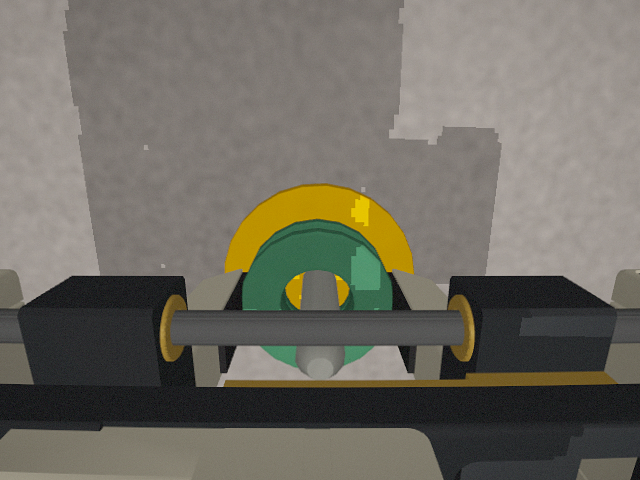

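arm_command --plan '[{"tx":0.1,"ty":0,"tz":0,"wx":0,"wy":0,"wz":0,"jaw":-1},{"tx":0,"ty":0,"tz":0,"wx":0,"wy":0,"wz":0,"jaw":-1},{"tx":0,"ty":0,"tz":0,"wx":0,"wy":0,"wz":0,"jaw":0.6},{"tx":0,"ty":0,"tz":0,"wx":0,"wy":0,"wz":0,"jaw":0.8},{"tx":0,"ty":0,"tz":0,"wx":0,"wy":0,"wz":0,"jaw":1},{"tx":0,"ty":0,"tz":0,"wx":0,"wy":0,"wz":0,"jaw":1},{"tx":0,"ty":0,"tz":0,"wx":0,"wy":0,"wz":0,"jaw":1}]'

```text
time: 9.5
tool_pos: [643.9, -139.8, 36.7]
tcp_rot: [-0.627, 1.571, 0.944]
contact_force: [0.7, -0.1, 0.9]
grip_width: 91.5
```

arm_command --plan '[{"tx":-1,"ty":0,"tz":0,"wx":0,"wy":0,"wz":0,"jaw":1},{"tx":-2,"ty":0,"tz":0,"wx":0,"wy":0,"wz":0,"jaw":1},{"tx":-3,"ty":0,"tz":0,"wx":0,"wy":0,"wz":0,"jaw":1},{"tx":-3,"ty":0,"tz":0,"wx":0,"wy":0,"wz":0,"jaw":1},{"tx":-3,"ty":0,"tz":0,"wx":0,"wy":0,"wz":0,"jaw":1},{"tx":0,"ty":0,"tz":0,"wx":0,"wy":0,"wz":0,"jaw":1}]'

```text
time: 10.1
tool_pos: [646.2, -140.6, 162.8]
tcp_rot: [-1.893, 1.561, -0.322]
contact_force: [-0.3, -0.6, 0.3]
grip_width: 91.4
```

```bash
python3 - <<'E'
from h import *
o,R=obsRT(); print(R.round(3),o['tool_pos'],o['grip_width'],o['time'],o['contact_force'])
im=imaging.capture('wrist');cv2.imwrite('pics/w5.png',im)
hsv=cv2.cvtColor(im,cv2.COLOR_BGR2HSV).astype(int);H,S,V=hsv[...,0],hsv[...,1],hsv[...,2]
c=cv2.convexHull(big((H>=60)&(H<=100)&(S>60)));print(cv2.boundingRect(c),circ('wrist',c,19,o)[0])
E
```

```text
[[ 0.009 -1.    -0.   ]
 [-0.003 -0.     1.   ]
 [-1.    -0.009 -0.003]] [ 646.22787735 -140.57357923  162.81903646] 91.36647260002357 10.1 [-0.30446338 -0.55077193  0.26584719]
(276, 176, 86, 87) (644.85009765625, -140.29945373535156, 67.23133850097656)
```

View pics/w5.png

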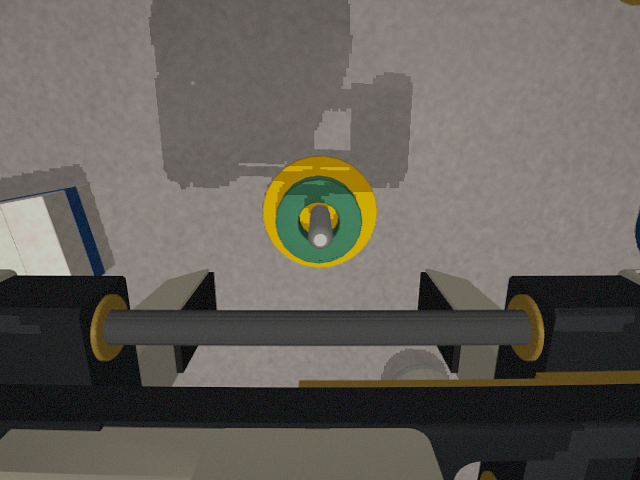

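arm_command --plan '[{"tx":0,"ty":2,"tz":0.3,"wx":0,"wy":0,"wz":0,"jaw":1},{"tx":0,"ty":3,"tz":0.5,"wx":0,"wy":0,"wz":0,"jaw":1},{"tx":0,"ty":3,"tz":0.5,"wx":0,"wy":0,"wz":0,"jaw":1},{"tx":0,"ty":3,"tz":0.5,"wx":0,"wy":0,"wz":0,"jaw":1},{"tx":0,"ty":3,"tz":0.5,"wx":0,"wy":0,"wz":0,"jaw":1},{"tx":0,"ty":3,"tz":0.4,"wx":0,"wy":0,"wz":0,"jaw":1},{"tx":0,"ty":1.9,"tz":0,"wx":0,"wy":0,"wz":0,"jaw":1},{"tx":0,"ty":0,"tz":0,"wx":0,"wy":0,"wz":0,"jaw":1},{"tx":0,"ty":0,"tz":0,"wx":0,"wy":0,"wz":0,"jaw":1}]'

```text
time: 11.05
tool_pos: [455.1, -113.0, 156.6]
tcp_rot: [-1.028, 1.571, 0.543]
contact_force: [0.9, -1.5, 0.3]
grip_width: 91.5
```

```bash
python3 - <<'E'
from h import *
o,R=obsRT(); print(R.round(3),o['tool_pos'],o['grip_width'],o['time'],o['contact_force'])
im=imaging.capture('wrist');cv2.imwrite('pics/w6.png',im)
hsv=cv2.cvtColor(im,cv2.COLOR_BGR2HSV).astype(int);H,S,V=hsv[...,0],hsv[...,1],hsv[...,2]
m=(V<70);m[270:]=0
c=cv2.convexHull(big(m));print(cv2.boundingRect(c),circ('wrist',c,16,o)[0])
m=(V>180);m[270:]=0
c=cv2.convexHull(big(m));print(cv2.boundingRect(c),circ('wrist',c,8,o)[0])
E
```

```text
[[ 0. -1.  0.]
 [ 0.  0.  1.]
 [-1. -0.  0.]] [ 455.08494538 -112.95141809  156.58870764] 91.5253368944682 11.05 [ 0.86784402 -1.46933594  0.3229343 ]
(285, 189, 68, 67) (453.22174072265625, -112.21136474609375, 51.1458625793457)
(552, 217, 55, 53) (472.5225524902344, 94.63601684570312, 44.60793685913086)
```

View pics/w6.png

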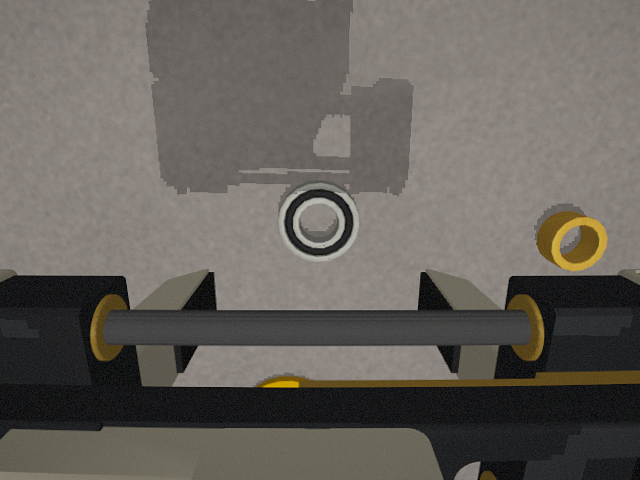

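arm_command --plan '[{"tx":2,"ty":0.15,"tz":0.05,"wx":0,"wy":0,"wz":0,"jaw":1},{"tx":3,"ty":0,"tz":0,"wx":0,"wy":0,"wz":0,"jaw":1},{"tx":3,"ty":0,"tz":0,"wx":0,"wy":0,"wz":0,"jaw":1},{"tx":3,"ty":0,"tz":0,"wx":0,"wy":0,"wz":0,"jaw":1},{"tx":1.5,"ty":0,"tz":0,"wx":0,"wy":0,"wz":0,"jaw":1},{"tx":0.6,"ty":0,"tz":0,"wx":0,"wy":0,"wz":0,"jaw":1},{"tx":0,"ty":0,"tz":0,"wx":0,"wy":0,"wz":0,"jaw":1},{"tx":0,"ty":0,"tz":0,"wx":0,"wy":0,"wz":0,"jaw":1},{"tx":0,"ty":0,"tz":0,"wx":0,"wy":0,"wz":0,"jaw":1}]'

```text
time: 12.0
tool_pos: [454.2, -112.6, 26.5]
tcp_rot: [-1.925, 1.569, -0.354]
contact_force: [0.2, -0.2, -0.9]
grip_width: 92.1
```

arm_command --plan '[{"tx":0,"ty":0,"tz":0,"wx":0,"wy":0,"wz":0,"jaw":-1},{"tx":0,"ty":0,"tz":0,"wx":0,"wy":0,"wz":0,"jaw":-1},{"tx":0,"ty":0,"tz":0,"wx":0,"wy":0,"wz":0,"jaw":-1},{"tx":0,"ty":0,"tz":0,"wx":0,"wy":0,"wz":0,"jaw":-1},{"tx":0,"ty":0,"tz":0,"wx":0,"wy":0,"wz":0,"jaw":-1},{"tx":0,"ty":0,"tz":0,"wx":0,"wy":0,"wz":0,"jaw":-1},{"tx":0,"ty":0,"tz":0,"wx":0,"wy":0,"wz":0,"jaw":-1},{"tx":0,"ty":0,"tz":0,"wx":0,"wy":0,"wz":0,"jaw":-1}]'

```text
time: 12.8
tool_pos: [453.4, -112.3, 25.8]
tcp_rot: [-1.119, 1.571, 0.453]
contact_force: [-0.6, 0.1, 3.4]
grip_width: 61.6
```

arm_command --plan '[{"tx":-0.5,"ty":0,"tz":0,"wx":0,"wy":0,"wz":0,"jaw":-1},{"tx":-1.5,"ty":0,"tz":0,"wx":0,"wy":0,"wz":0,"jaw":-1},{"tx":-2,"ty":0,"tz":0,"wx":0,"wy":0,"wz":0,"jaw":-1},{"tx":-2,"ty":0,"tz":0,"wx":0,"wy":0,"wz":0,"jaw":-1},{"tx":-2,"ty":0,"tz":0,"wx":0,"wy":0,"wz":0,"jaw":-1},{"tx":-2,"ty":0,"tz":0,"wx":0,"wy":0,"wz":0,"jaw":-1},{"tx":-1,"ty":0,"tz":0,"wx":0,"wy":0,"wz":0,"jaw":-1},{"tx":0,"ty":-1,"tz":-0.2,"wx":0,"wy":0,"wz":0,"jaw":-1},{"tx":0,"ty":-2.5,"tz":-0.4,"wx":0,"wy":0,"wz":0,"jaw":-1},{"tx":0,"ty":-2.5,"tz":-0.4,"wx":0,"wy":0,"wz":0,"jaw":-1},{"tx":0,"ty":-2.5,"tz":-0.4,"wx":0,"wy":0,"wz":0,"jaw":-1},{"tx":0,"ty":-2.5,"tz":-0.4,"wx":0,"wy":0,"wz":0,"jaw":-1},{"tx":0,"ty":-2.5,"tz":-0.4,"wx":0,"wy":0,"wz":0,"jaw":-1},{"tx":0,"ty":-2.5,"tz":-0.4,"wx":0,"wy":0,"wz":0,"jaw":-1},{"tx":0,"ty":-2,"tz":-0.2,"wx":0,"wy":0,"wz":0,"jaw":-1},{"tx":0,"ty":-1,"tz":0,"wx":0,"wy":0,"wz":0,"jaw":-1},{"tx":0,"ty":0,"tz":0,"wx":0,"wy":0,"wz":0,"jaw":-1},{"tx":0,"ty":0,"tz":0,"wx":0,"wy":0,"wz":0,"jaw":-1}]'

```text
time: 14.6
tool_pos: [642.8, -140.1, 134.0]
tcp_rot: [1.224, 1.568, 2.795]
contact_force: [-0.5, 0.1, -1.2]
grip_width: 61.6
```

```bash
python3 - <<'E'
from h import *
o,R=obsRT(); print(R.round(3),o['tool_pos'],o['grip_width'],o['time'],o['contact_force'])
im=imaging.capture('wrist');cv2.imwrite('pics/w7.png',im)
E
```

```text
[[-0.002 -1.    -0.   ]
 [ 0.001 -0.     1.   ]
 [-1.     0.002  0.001]] [ 642.80598161 -140.09019548  134.00588523] 61.57441459497658 14.6 [-0.45916798  0.06179615 -1.19497041]
```

View pics/w7.png

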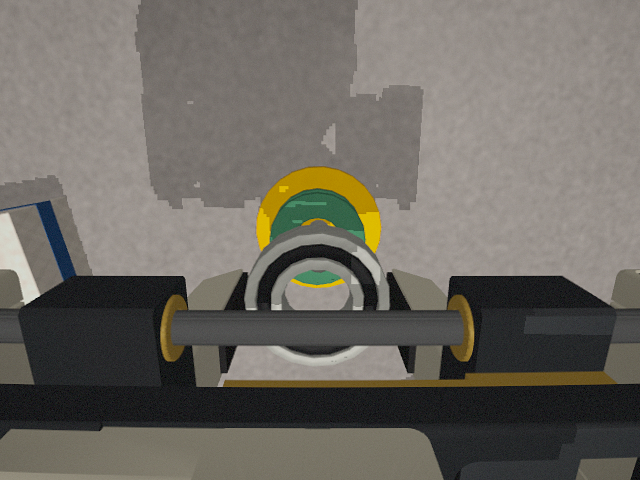

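arm_command --plan '[{"tx":1,"ty":0,"tz":0,"wx":0,"wy":0,"wz":0,"jaw":-1},{"tx":1,"ty":0,"tz":0,"wx":0,"wy":0,"wz":0,"jaw":-1},{"tx":1,"ty":0,"tz":0,"wx":0,"wy":0,"wz":0,"jaw":-1},{"tx":1,"ty":0,"tz":0,"wx":0,"wy":0,"wz":0,"jaw":-1},{"tx":1,"ty":0,"tz":0,"wx":0,"wy":0,"wz":0,"jaw":-1},{"tx":1,"ty":0,"tz":0,"wx":0,"wy":0,"wz":0,"jaw":-1},{"tx":1,"ty":0,"tz":0,"wx":0,"wy":0,"wz":0,"jaw":-1},{"tx":0.5,"ty":0,"tz":0,"wx":0,"wy":0,"wz":0,"jaw":-1},{"tx":0.3,"ty":0,"tz":0,"wx":0,"wy":0,"wz":0,"jaw":-1},{"tx":0,"ty":0,"tz":0,"wx":0,"wy":0,"wz":0,"jaw":-1},{"tx":0,"ty":0,"tz":0,"wx":0,"wy":0,"wz":0,"jaw":-1}]'

```text
time: 15.75
tool_pos: [643.7, -140.4, 58.1]
tcp_rot: [-1.783, 1.57, -0.212]
contact_force: [-0.2, -0.2, -1.7]
grip_width: 61.6
```

```bash
python3 - <<'E'
from h import *
o,R=obsRT(); print(R.round(3),o['tool_pos'],o['grip_width'],o['time'],o['contact_force'])
im=imaging.capture('wrist');cv2.imwrite('pics/w8.png',im)
E
```

```text
[[ 0.001 -1.    -0.   ]
 [-0.    -0.     1.   ]
 [-1.    -0.001 -0.   ]] [ 643.65439266 -140.3965167    58.11678484] 61.566330062938405 15.75 [-0.23837497 -0.23551316 -1.7437863 ]
```

View pics/w8.png

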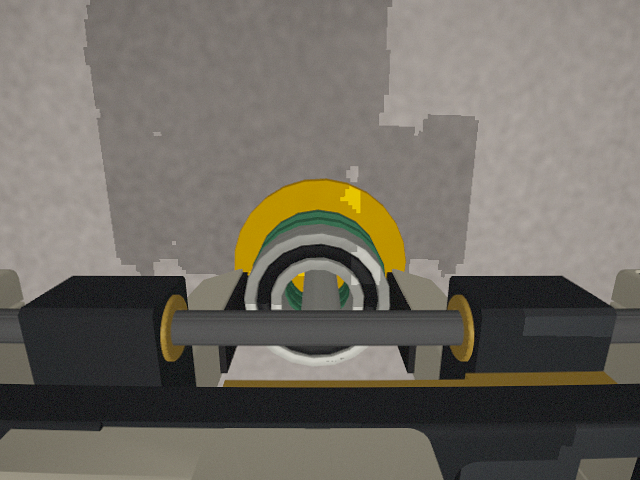

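Bearing is threaded with about 2 mm left (the z-force still equals the weight). Lower, release, retreat.

arm_command --plan '[{"tx":0.1,"ty":0,"tz":0,"wx":0,"wy":0,"wz":0,"jaw":-1},{"tx":0.1,"ty":0,"tz":0,"wx":0,"wy":0,"wz":0,"jaw":-1},{"tx":0,"ty":0,"tz":0,"wx":0,"wy":0,"wz":0,"jaw":-1},{"tx":0,"ty":0,"tz":0,"wx":0,"wy":0,"wz":0,"jaw":0.6},{"tx":0,"ty":0,"tz":0,"wx":0,"wy":0,"wz":0,"jaw":0.8},{"tx":0,"ty":0,"tz":0,"wx":0,"wy":0,"wz":0,"jaw":1},{"tx":0,"ty":0,"tz":0,"wx":0,"wy":0,"wz":0,"jaw":1},{"tx":0,"ty":0,"tz":0,"wx":0,"wy":0,"wz":0,"jaw":1}]'

```text
time: 16.6
tool_pos: [643.4, -140.3, 55.8]
tcp_rot: [-1.109, 1.571, 0.462]
contact_force: [0.3, -0.4, 0.4]
grip_width: 91.3
```

arm_command --plan '[{"tx":-1,"ty":0,"tz":0,"wx":0,"wy":0,"wz":0,"jaw":1},{"tx":-2,"ty":0,"tz":0,"wx":0,"wy":0,"wz":0,"jaw":1},{"tx":-3,"ty":0,"tz":0,"wx":0,"wy":0,"wz":0,"jaw":1},{"tx":-3,"ty":0,"tz":0,"wx":0,"wy":0,"wz":0,"jaw":1},{"tx":-1,"ty":0,"tz":0,"wx":0,"wy":0,"wz":0,"jaw":1},{"tx":0,"ty":0,"tz":0,"wx":0,"wy":0,"wz":0,"jaw":1}]'

```text
time: 17.2
tool_pos: [644.2, -140.6, 157.9]
tcp_rot: [-1.875, 1.567, -0.304]
contact_force: [0.3, 0.1, -0.5]
grip_width: 92.2
```

```bash
python3 - <<'E'
from h import *
o,R=obsRT(); print(R.round(3),o['tool_pos'],o['grip_width'],o['time'],o['contact_force'])
im=imaging.capture('wrist');cv2.imwrite('pics/w9.png',im)
E
```

```text
[[ 0.004 -1.    -0.   ]
 [-0.001 -0.     1.   ]
 [-1.    -0.004 -0.001]] [ 644.20257227 -140.58250749  157.93490755] 92.20152569328172 17.2 [ 0.31560044  0.12101056 -0.46101188]
```

View pics/w9.png

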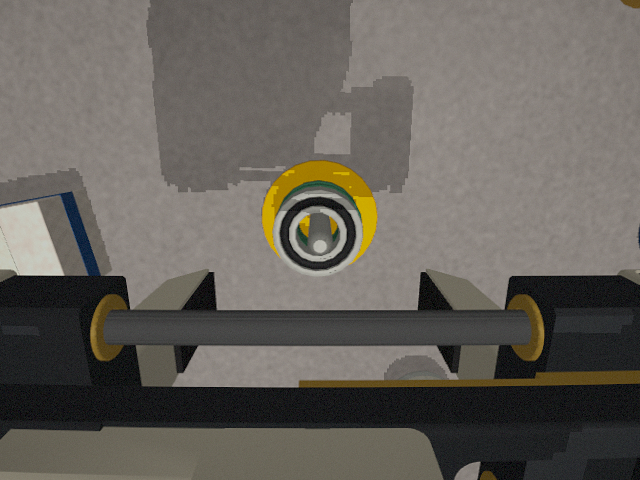

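arm_command --plan '[{"tx":0,"ty":1,"tz":1.5,"wx":0,"wy":0,"wz":0,"jaw":1},{"tx":0,"ty":2.5,"tz":3,"wx":0,"wy":0,"wz":0,"jaw":1},{"tx":0,"ty":2.5,"tz":3,"wx":0,"wy":0,"wz":0,"jaw":1},{"tx":0,"ty":2.5,"tz":3,"wx":0,"wy":0,"wz":0,"jaw":1},{"tx":0,"ty":2.5,"tz":3,"wx":0,"wy":0,"wz":0,"jaw":1},{"tx":0,"ty":2.5,"tz":3,"wx":0,"wy":0,"wz":0,"jaw":1},{"tx":0,"ty":2.5,"tz":3,"wx":0,"wy":0,"wz":0,"jaw":1},{"tx":0,"ty":1.4,"tz":2,"wx":0,"wy":0,"wz":0,"jaw":1},{"tx":0,"ty":0,"tz":1,"wx":0,"wy":0,"wz":0,"jaw":1},{"tx":0,"ty":0,"tz":0,"wx":0,"wy":0,"wz":0,"jaw":1},{"tx":0,"ty":0,"tz":0,"wx":0,"wy":0,"wz":0,"jaw":1}]'

```text
time: 18.35
tool_pos: [469.9, 84.2, 155.1]
tcp_rot: [2.117, 1.57, -2.595]
contact_force: [0.6, -0.1, -0.3]
grip_width: 91.8
```

```bash
python3 - <<'E'
from h import *
o,R=obsRT(); print(R.round(3),o['tool_pos'],o['grip_width'],o['time'],o['contact_force'])
im=imaging.capture('wrist');cv2.imwrite('pics/w10.png',im)
hsv=cv2.cvtColor(im,cv2.COLOR_BGR2HSV).astype(int);H,S,V=hsv[...,0],hsv[...,1],hsv[...,2]
m=(H>=14)&(H<=28)&(S>80);m[275:]=0
c=cv2.convexHull(big(m));print(cv2.boundingRect(c),circ('wrist',c,11,o)[0],circ('wrist',c,22,o)[0])
E
```

```text
[[-0. -1. -0.]
 [-0. -0.  1.]
 [-1.  0. -0.]] [469.8769052   84.19656154 155.1355029 ] 91.7624876046818 18.35 [ 0.59194562 -0.08423305 -0.29188907]
(290, 192, 59, 62) (469.32427978515625, 85.53076171875, 48.03166580200195) (466.5563659667969, 85.44445037841797, 46.141414642333984)
```

View pics/w10.png

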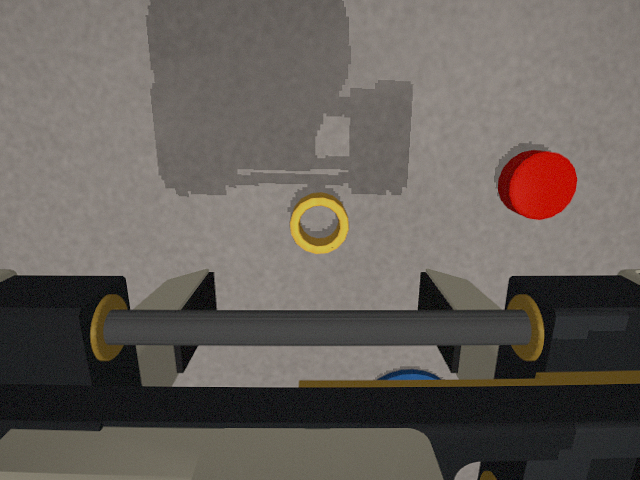

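arm_command --plan '[{"tx":2,"ty":0.12,"tz":0.1,"wx":0,"wy":0,"wz":0,"jaw":1},{"tx":3,"ty":0,"tz":0,"wx":0,"wy":0,"wz":0,"jaw":1},{"tx":3,"ty":0,"tz":0,"wx":0,"wy":0,"wz":0,"jaw":1},{"tx":3,"ty":0,"tz":0,"wx":0,"wy":0,"wz":0,"jaw":1},{"tx":1.4,"ty":0,"tz":0,"wx":0,"wy":0,"wz":0,"jaw":1},{"tx":0.5,"ty":0,"tz":0,"wx":0,"wy":0,"wz":0,"jaw":1},{"tx":0,"ty":0,"tz":0,"wx":0,"wy":0,"wz":0,"jaw":1},{"tx":0,"ty":0,"tz":0,"wx":0,"wy":0,"wz":0,"jaw":1},{"tx":0,"ty":0,"tz":0,"wx":0,"wy":0,"wz":0,"jaw":1}]'

```text
time: 19.3
tool_pos: [468.9, 85.5, 27.6]
tcp_rot: [-1.523, 1.569, 0.048]
contact_force: [0.4, -0.3, 0.4]
grip_width: 91.5
```

arm_command --plan '[{"tx":0,"ty":0,"tz":0,"wx":0,"wy":0,"wz":0,"jaw":-1},{"tx":0,"ty":0,"tz":0,"wx":0,"wy":0,"wz":0,"jaw":-1},{"tx":0,"ty":0,"tz":0,"wx":0,"wy":0,"wz":0,"jaw":-1},{"tx":0,"ty":0,"tz":0,"wx":0,"wy":0,"wz":0,"jaw":-1},{"tx":0,"ty":0,"tz":0,"wx":0,"wy":0,"wz":0,"jaw":-1},{"tx":0,"ty":0,"tz":0,"wx":0,"wy":0,"wz":0,"jaw":-1},{"tx":0,"ty":0,"tz":0,"wx":0,"wy":0,"wz":0,"jaw":-1},{"tx":0,"ty":0,"tz":0,"wx":0,"wy":0,"wz":0,"jaw":-1},{"tx":0,"ty":0,"tz":0,"wx":0,"wy":0,"wz":0,"jaw":-1},{"tx":0,"ty":0,"tz":0,"wx":0,"wy":0,"wz":0,"jaw":-1}]'

```text
time: 20.3
tool_pos: [468.1, 85.7, 26.7]
tcp_rot: [0.615, 1.571, 2.186]
contact_force: [0.1, -0.2, -1.5]
grip_width: 42.8
```

arm_command --plan '[{"tx":-0.5,"ty":0,"tz":0,"wx":0,"wy":0,"wz":0,"jaw":-1},{"tx":-2,"ty":0,"tz":0,"wx":0,"wy":0,"wz":0,"jaw":-1},{"tx":-3,"ty":0,"tz":0,"wx":0,"wy":0,"wz":0,"jaw":-1},{"tx":-3,"ty":0,"tz":0,"wx":0,"wy":0,"wz":0,"jaw":-1},{"tx":-2,"ty":0,"tz":0,"wx":0,"wy":0,"wz":0,"jaw":-1},{"tx":-1,"ty":0,"tz":0,"wx":0,"wy":0,"wz":0,"jaw":-1},{"tx":0,"ty":-1,"tz":-1.5,"wx":0,"wy":0,"wz":0,"jaw":-1},{"tx":0,"ty":-2,"tz":-2.5,"wx":0,"wy":0,"wz":0,"jaw":-1},{"tx":0,"ty":-2,"tz":-2.5,"wx":0,"wy":0,"wz":0,"jaw":-1},{"tx":0,"ty":-2,"tz":-2.5,"wx":0,"wy":0,"wz":0,"jaw":-1},{"tx":0,"ty":-2,"tz":-2.5,"wx":0,"wy":0,"wz":0,"jaw":-1},{"tx":0,"ty":-2,"tz":-2.5,"wx":0,"wy":0,"wz":0,"jaw":-1},{"tx":0,"ty":-2,"tz":-2.5,"wx":0,"wy":0,"wz":0,"jaw":-1},{"tx":0,"ty":-2,"tz":-2.5,"wx":0,"wy":0,"wz":0,"jaw":-1},{"tx":0,"ty":-1.5,"tz":-2,"wx":0,"wy":0,"wz":0,"jaw":-1},{"tx":0,"ty":-0.9,"tz":-1.5,"wx":0,"wy":0,"wz":0,"jaw":-1},{"tx":0,"ty":0,"tz":0,"wx":0,"wy":0,"wz":0,"jaw":-1},{"tx":0,"ty":0,"tz":0,"wx":0,"wy":0,"wz":0,"jaw":-1}]'

```text
time: 22.1
tool_pos: [641.4, -139.0, 140.6]
tcp_rot: [1.095, 1.568, 2.666]
contact_force: [-0.2, 0.3, -1.0]
grip_width: 42.8
```

```bash
python3 - <<'E'
from h import *
o,R=obsRT(); print(R.round(3),o['tool_pos'],o['grip_width'],o['time'],o['contact_force'])
im=imaging.capture('wrist');cv2.imwrite('pics/w11.png',im)
E
```

```text
[[-0.002 -1.     0.   ]
 [ 0.001  0.     1.   ]
 [-1.     0.002  0.001]] [ 641.40937368 -139.0333513   140.58765785] 42.84726953982456 22.1 [-0.2322083   0.28864027 -0.97973586]
```

View pics/w11.png

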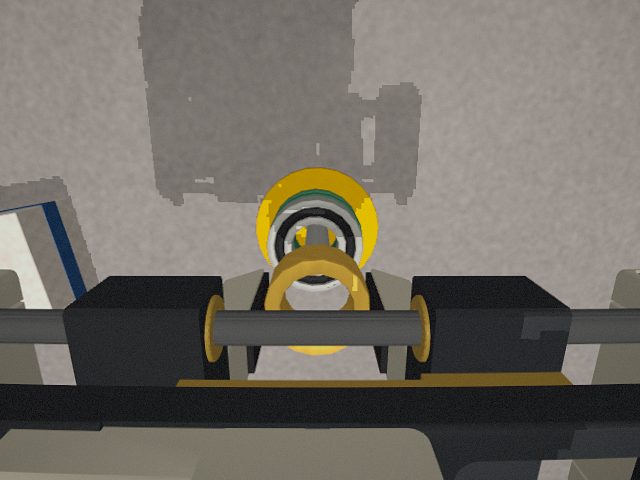

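arm_command --plan '[{"tx":1,"ty":0,"tz":0,"wx":0,"wy":0,"wz":0,"jaw":-1},{"tx":1,"ty":0,"tz":0,"wx":0,"wy":0,"wz":0,"jaw":-1},{"tx":1,"ty":0,"tz":0,"wx":0,"wy":0,"wz":0,"jaw":-1},{"tx":1,"ty":0,"tz":0,"wx":0,"wy":0,"wz":0,"jaw":-1},{"tx":1,"ty":0,"tz":0,"wx":0,"wy":0,"wz":0,"jaw":-1},{"tx":1,"ty":0,"tz":0,"wx":0,"wy":0,"wz":0,"jaw":-1},{"tx":0.5,"ty":0,"tz":0,"wx":0,"wy":0,"wz":0,"jaw":-1},{"tx":0.2,"ty":0,"tz":0,"wx":0,"wy":0,"wz":0,"jaw":-1},{"tx":0,"ty":0,"tz":0,"wx":0,"wy":0,"wz":0,"jaw":-1},{"tx":0,"ty":0,"tz":0,"wx":0,"wy":0,"wz":0,"jaw":-1}]'

```text
time: 23.15
tool_pos: [642.5, -139.4, 75.2]
tcp_rot: [-1.8, 1.57, -0.229]
contact_force: [0.6, -1.0, -1.6]
grip_width: 42.8
```

```bash
python3 - <<'E'
from h import *
o,R=obsRT(); print(R.round(3),o['tool_pos'],o['grip_width'],o['time'],o['contact_force'])
im=imaging.capture('wrist');cv2.imwrite('pics/w12.png',im)
E
```

```text
[[ 0.001 -1.    -0.   ]
 [-0.    -0.     1.   ]
 [-1.    -0.001 -0.   ]] [ 642.46203002 -139.43737395   75.17087491] 42.76426399553316 23.15 [ 0.57015416 -0.95770193 -1.60411362]
```

View pics/w12.png

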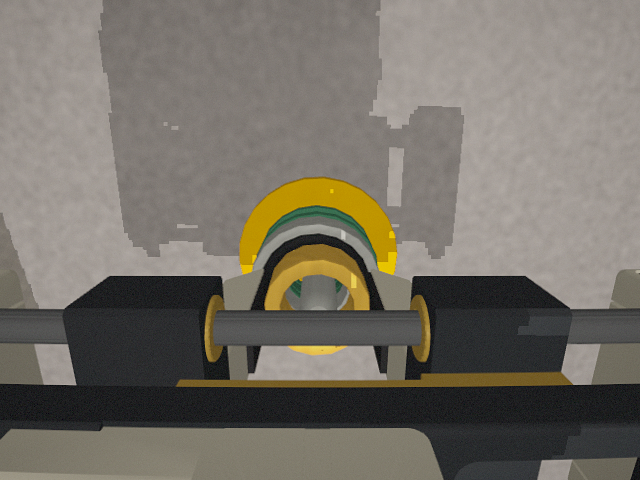

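Sleeve is on the post. Lower 2 mm, release, retreat.

arm_command --plan '[{"tx":0.1,"ty":0,"tz":0,"wx":0,"wy":0,"wz":0,"jaw":-1},{"tx":0.1,"ty":0,"tz":0,"wx":0,"wy":0,"wz":0,"jaw":-1},{"tx":0,"ty":0,"tz":0,"wx":0,"wy":0,"wz":0,"jaw":-1},{"tx":0,"ty":0,"tz":0,"wx":0,"wy":0,"wz":0,"jaw":0.3},{"tx":0,"ty":0,"tz":0,"wx":0,"wy":0,"wz":0,"jaw":0.5},{"tx":0,"ty":0,"tz":0,"wx":0,"wy":0,"wz":0,"jaw":0.8},{"tx":0,"ty":0,"tz":0,"wx":0,"wy":0,"wz":0,"jaw":0.8},{"tx":0,"ty":0,"tz":0,"wx":0,"wy":0,"wz":0,"jaw":0.8}]'

```text
time: 24.0
tool_pos: [642.2, -139.3, 72.8]
tcp_rot: [-1.129, 1.571, 0.442]
contact_force: [-0.1, -0.0, 0.1]
grip_width: 78.5
```

arm_command --plan '[{"tx":-1,"ty":0,"tz":0,"wx":0,"wy":0,"wz":0,"jaw":1},{"tx":-2,"ty":0,"tz":0,"wx":0,"wy":0,"wz":0,"jaw":1},{"tx":-3,"ty":0,"tz":0,"wx":0,"wy":0,"wz":0,"jaw":1},{"tx":-2,"ty":0,"tz":0,"wx":0,"wy":0,"wz":0,"jaw":1},{"tx":-1,"ty":0,"tz":0,"wx":0,"wy":0,"wz":0,"jaw":1},{"tx":0,"ty":0,"tz":0,"wx":0,"wy":0,"wz":0,"jaw":1}]'

```text
time: 24.6
tool_pos: [642.9, -139.5, 164.7]
tcp_rot: [-1.867, 1.567, -0.296]
contact_force: [-0.6, 1.0, -0.5]
grip_width: 91.8
```

```bash
python3 - <<'E'
from h import *
o,R=obsRT(); print(R.round(3),o['tool_pos'],o['grip_width'],o['time'],o['contact_force'])
im=imaging.capture('wrist');cv2.imwrite('pics/w13.png',im)
hsv=cv2.cvtColor(im,cv2.COLOR_BGR2HSV).astype(int);H,S,V=hsv[...,0],hsv[...,1],hsv[...,2]
m=(V<60);m[275:]=0
E
```

```text
[[ 0.003 -1.    -0.   ]
 [-0.001 -0.     1.   ]
 [-1.    -0.003 -0.001]] [ 642.87397996 -139.52416381  164.70427101] 91.82919167608853 24.6 [-0.61880909  1.03881572 -0.49401157]
```

View pics/w13.png

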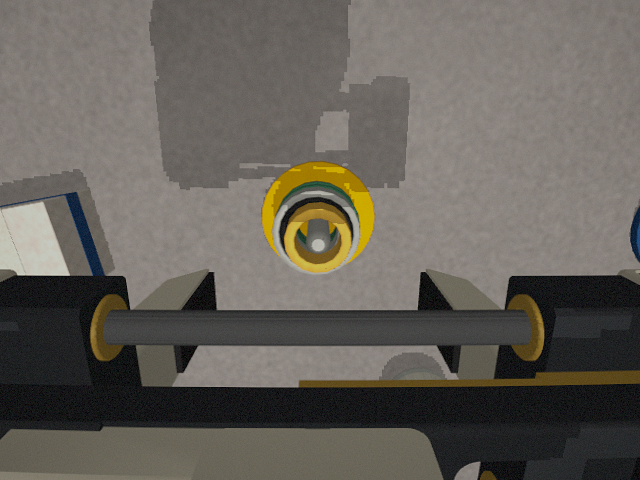

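arm_command --plan '[{"tx":0,"ty":1,"tz":2,"wx":0,"wy":0,"wz":0,"jaw":1},{"tx":0,"ty":1.6,"tz":3,"wx":0,"wy":0,"wz":0,"jaw":1},{"tx":0,"ty":1.6,"tz":3,"wx":0,"wy":0,"wz":0,"jaw":1},{"tx":0,"ty":1.6,"tz":3,"wx":0,"wy":0,"wz":0,"jaw":1},{"tx":0,"ty":1.6,"tz":3,"wx":0,"wy":0,"wz":0,"jaw":1},{"tx":0,"ty":1.6,"tz":3,"wx":0,"wy":0,"wz":0,"jaw":1},{"tx":0,"ty":1.6,"tz":3,"wx":0,"wy":0,"wz":0,"jaw":1},{"tx":0,"ty":1.6,"tz":3,"wx":0,"wy":0,"wz":0,"jaw":1},{"tx":0,"ty":1.6,"tz":3,"wx":0,"wy":0,"wz":0,"jaw":1},{"tx":0,"ty":1.6,"tz":3,"wx":0,"wy":0,"wz":0,"jaw":1},{"tx":0,"ty":1.6,"tz":3,"wx":0,"wy":0,"wz":0,"jaw":1},{"tx":0,"ty":1.6,"tz":3,"wx":0,"wy":0,"wz":0,"jaw":1},{"tx":0,"ty":1,"tz":2.6,"wx":0,"wy":0,"wz":0,"jaw":1},{"tx":0,"ty":0.6,"tz":1,"wx":0,"wy":0,"wz":0,"jaw":1},{"tx":0,"ty":0,"tz":0,"wx":0,"wy":0,"wz":0,"jaw":1},{"tx":0,"ty":0,"tz":0,"wx":0,"wy":0,"wz":0,"jaw":1}]'

```text
time: 26.25
tool_pos: [440.1, 246.0, 162.2]
tcp_rot: [2.305, 1.57, -2.407]
contact_force: [-0.3, -0.6, -0.4]
grip_width: 91.8
```

```bash
python3 - <<'E'
from h import *
o,R=obsRT(); print(R.round(3),o['tool_pos'],o['grip_width'],o['time'],o['contact_force'])
im=imaging.capture('wrist');cv2.imwrite('pics/w14.png',im)
hsv=cv2.cvtColor(im,cv2.COLOR_BGR2HSV).astype(int);H,S,V=hsv[...,0],hsv[...,1],hsv[...,2]
m=((H<8)|(H>172))&(S>120);m[275:]=0
c=cv2.convexHull(big(m));print(cv2.boundingRect(c),circ('wrist',c,11,o)[0],circ('wrist',c,16,o)[0])
E
```

```text
[[-0.001 -1.    -0.   ]
 [-0.001 -0.     1.   ]
 [-1.     0.001 -0.001]] [440.09437522 245.97479298 162.16893479] 91.80187647157346 26.25 [-0.25820399 -0.64802902 -0.35664692]
(287, 187, 65, 68) (439.76885986328125, 247.0767822265625, 53.7705078125) (438.5386962890625, 247.04356384277344, 52.83235168457031)
```

arm_command --plan '[{"tx":2,"ty":0.08,"tz":0.1,"wx":0,"wy":0,"wz":0,"jaw":1},{"tx":3,"ty":0,"tz":0,"wx":0,"wy":0,"wz":0,"jaw":1},{"tx":3,"ty":0,"tz":0,"wx":0,"wy":0,"wz":0,"jaw":1},{"tx":3,"ty":0,"tz":0,"wx":0,"wy":0,"wz":0,"jaw":1},{"tx":2,"ty":0,"tz":0,"wx":0,"wy":0,"wz":0,"jaw":1},{"tx":0.6,"ty":0,"tz":0,"wx":0,"wy":0,"wz":0,"jaw":1},{"tx":0,"ty":0,"tz":0,"wx":0,"wy":0,"wz":0,"jaw":1},{"tx":0,"ty":0,"tz":0,"wx":0,"wy":0,"wz":0,"jaw":1},{"tx":0,"ty":0,"tz":0,"wx":0,"wy":0,"wz":0,"jaw":1}]'

```text
time: 27.2
tool_pos: [440.2, 247.8, 27.9]
tcp_rot: [-1.199, 1.568, 0.372]
contact_force: [0.1, 0.8, -0.4]
grip_width: 91.9
```

arm_command --plan '[{"tx":0,"ty":0,"tz":0,"wx":0,"wy":0,"wz":0,"jaw":-1},{"tx":0,"ty":0,"tz":0,"wx":0,"wy":0,"wz":0,"jaw":-1},{"tx":0,"ty":0,"tz":0,"wx":0,"wy":0,"wz":0,"jaw":-1},{"tx":0,"ty":0,"tz":0,"wx":0,"wy":0,"wz":0,"jaw":-1},{"tx":0,"ty":0,"tz":0,"wx":0,"wy":0,"wz":0,"jaw":-1},{"tx":0,"ty":0,"tz":0,"wx":0,"wy":0,"wz":0,"jaw":-1},{"tx":0,"ty":0,"tz":0,"wx":0,"wy":0,"wz":0,"jaw":-1},{"tx":0,"ty":0,"tz":0,"wx":0,"wy":0,"wz":0,"jaw":-1},{"tx":0,"ty":0,"tz":0,"wx":0,"wy":0,"wz":0,"jaw":-1},{"tx":0,"ty":0,"tz":0,"wx":0,"wy":0,"wz":0,"jaw":-1}]'

```text
time: 28.2
tool_pos: [439.2, 247.7, 26.7]
tcp_rot: [0.21, 1.571, 1.781]
contact_force: [-0.3, 0.3, 1.0]
grip_width: 48.8
```

arm_command --plan '[{"tx":-0.5,"ty":0,"tz":0,"wx":0,"wy":0,"wz":0,"jaw":-1},{"tx":-2,"ty":0,"tz":0,"wx":0,"wy":0,"wz":0,"jaw":-1},{"tx":-3,"ty":0,"tz":0,"wx":0,"wy":0,"wz":0,"jaw":-1},{"tx":-3,"ty":0,"tz":0,"wx":0,"wy":0,"wz":0,"jaw":-1},{"tx":-2.5,"ty":0,"tz":0,"wx":0,"wy":0,"wz":0,"jaw":-1},{"tx":-1,"ty":0,"tz":0,"wx":0,"wy":0,"wz":0,"jaw":-1},{"tx":0,"ty":-1,"tz":-2,"wx":0,"wy":0,"wz":0,"jaw":-1},{"tx":0,"ty":-1.6,"tz":-3,"wx":0,"wy":0,"wz":0,"jaw":-1},{"tx":0,"ty":-1.6,"tz":-3,"wx":0,"wy":0,"wz":0,"jaw":-1},{"tx":0,"ty":-1.6,"tz":-3,"wx":0,"wy":0,"wz":0,"jaw":-1},{"tx":0,"ty":-1.6,"tz":-3,"wx":0,"wy":0,"wz":0,"jaw":-1},{"tx":0,"ty":-1.6,"tz":-3,"wx":0,"wy":0,"wz":0,"jaw":-1}]'

```text
time: 29.4
tool_pos: [529.3, 76.4, 145.9]
tcp_rot: [1.478, 1.569, 3.049]
contact_force: [0.4, 1.1, -0.7]
grip_width: 49.4
```

arm_command --plan '[{"tx":0,"ty":-1.6,"tz":-3,"wx":0,"wy":0,"wz":0,"jaw":-1},{"tx":0,"ty":-1.6,"tz":-3,"wx":0,"wy":0,"wz":0,"jaw":-1},{"tx":0,"ty":-1.6,"tz":-3,"wx":0,"wy":0,"wz":0,"jaw":-1},{"tx":0,"ty":-1.6,"tz":-3,"wx":0,"wy":0,"wz":0,"jaw":-1},{"tx":0,"ty":-1.6,"tz":-3,"wx":0,"wy":0,"wz":0,"jaw":-1},{"tx":0,"ty":-1.6,"tz":-3,"wx":0,"wy":0,"wz":0,"jaw":-1},{"tx":0,"ty":-1.2,"tz":-2.6,"wx":0,"wy":0,"wz":0,"jaw":-1},{"tx":0,"ty":-0.5,"tz":-1.2,"wx":0,"wy":0,"wz":0,"jaw":-1},{"tx":0,"ty":0,"tz":0,"wx":0,"wy":0,"wz":0,"jaw":-1},{"tx":0,"ty":0,"tz":0,"wx":0,"wy":0,"wz":0,"jaw":-1},{"tx":0,"ty":0,"tz":0,"wx":0,"wy":0,"wz":0,"jaw":-1}]'

```text
time: 30.5
tool_pos: [641.8, -138.7, 146.6]
tcp_rot: [0.818, 1.57, 2.39]
contact_force: [-0.5, -0.1, -0.2]
grip_width: 49.0
```

```bash
python3 - <<'E'
from h import *
o,R=obsRT(); print(R.round(3),o['tool_pos'],o['grip_width'],o['time'],o['contact_force'])
im=imaging.capture('wrist');cv2.imwrite('pics/w15.png',im)
E
```

```text
[[-0.001 -1.    -0.002]
 [ 0.001 -0.002  1.   ]
 [-1.     0.001  0.001]] [ 641.83106491 -138.70979411  146.59528402] 48.95982487634786 30.5 [-0.52014042 -0.12705202 -0.18382115]
```

View pics/w15.png

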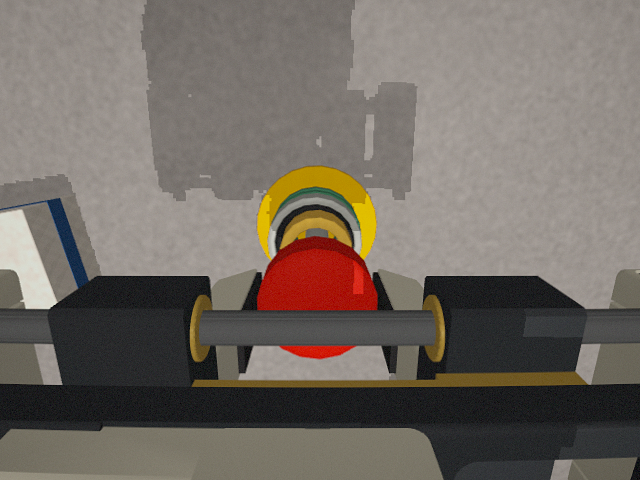

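arm_command --plan '[{"tx":1,"ty":0,"tz":-0.05,"wx":0,"wy":0,"wz":0,"jaw":-1},{"tx":1,"ty":0,"tz":0,"wx":0,"wy":0,"wz":0,"jaw":-1},{"tx":1,"ty":0,"tz":0,"wx":0,"wy":0,"wz":0,"jaw":-1},{"tx":1,"ty":0,"tz":0,"wx":0,"wy":0,"wz":0,"jaw":-1},{"tx":0.6,"ty":0,"tz":0,"wx":0,"wy":0,"wz":0,"jaw":-1},{"tx":0.3,"ty":0,"tz":0,"wx":0,"wy":0,"wz":0,"jaw":-1},{"tx":0.1,"ty":0,"tz":0,"wx":0,"wy":0,"wz":0,"jaw":-1},{"tx":0,"ty":0,"tz":0,"wx":0,"wy":0,"wz":0,"jaw":-1},{"tx":0,"ty":0,"tz":0,"wx":0,"wy":0,"wz":0,"jaw":-1}]'

```text
time: 31.45
tool_pos: [642.6, -140.9, 97.2]
tcp_rot: [-1.792, 1.57, -0.221]
contact_force: [0.5, -0.2, -1.1]
grip_width: 49.3
```

```bash
python3 - <<'E'
from h import *
o,R=obsRT(); print(R.round(3),o['tool_pos'],o['grip_width'],o['time'],o['contact_force'])
im=imaging.capture('wrist');cv2.imwrite('pics/w16.png',im)
im=imaging.capture('side');cv2.imwrite('pics/s16.png',cv2.resize(im[130:250,240:400],(800,600)))
E
```

```text
[[ 0.001 -1.    -0.   ]
 [-0.    -0.     1.   ]
 [-1.    -0.001 -0.   ]] [ 642.61752546 -140.89553079   97.17008524] 49.263976937541514 31.45 [ 0.53517001 -0.19003058 -1.09884006]
```

View pics/w16.png

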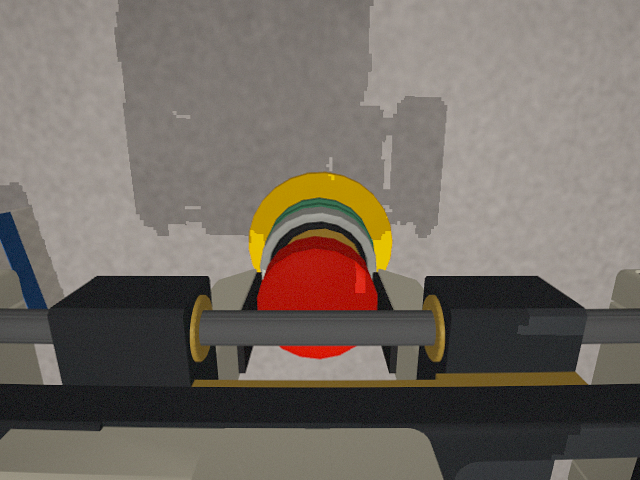

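View pics/s16.png

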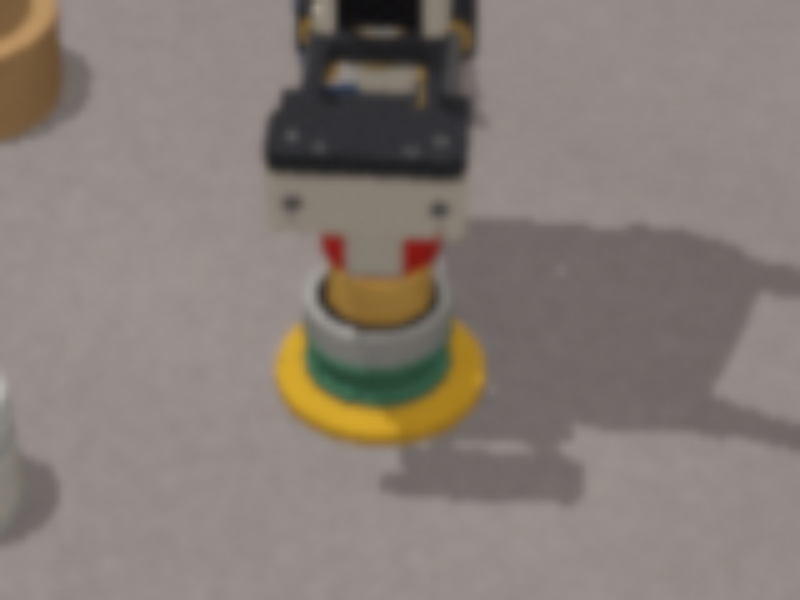

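Cap sits just over the sleeve, stack centred. Lower 2 mm and release.

arm_command --plan '[{"tx":0.1,"ty":0,"tz":0,"wx":0,"wy":0,"wz":0,"jaw":-1},{"tx":0.1,"ty":0,"tz":0,"wx":0,"wy":0,"wz":0,"jaw":-1},{"tx":0,"ty":0,"tz":0,"wx":0,"wy":0,"wz":0,"jaw":-1},{"tx":0,"ty":0,"tz":0,"wx":0,"wy":0,"wz":0,"jaw":0.3},{"tx":0,"ty":0,"tz":0,"wx":0,"wy":0,"wz":0,"jaw":0.5},{"tx":0,"ty":0,"tz":0,"wx":0,"wy":0,"wz":0,"jaw":0.8},{"tx":0,"ty":0,"tz":0,"wx":0,"wy":0,"wz":0,"jaw":0.8},{"tx":0,"ty":0,"tz":0,"wx":0,"wy":0,"wz":0,"jaw":0.8}]'

```text
time: 32.35
tool_pos: [642.4, -140.8, 94.7]
tcp_rot: [-0.298, 1.571, 1.273]
contact_force: [-0.2, -0.2, -0.1]
grip_width: 81.3
```

arm_command --plan '[{"tx":-1,"ty":0,"tz":0,"wx":0,"wy":0,"wz":0,"jaw":1},{"tx":-2,"ty":0,"tz":0,"wx":0,"wy":0,"wz":0,"jaw":1},{"tx":-3,"ty":0,"tz":0,"wx":0,"wy":0,"wz":0,"jaw":1},{"tx":-3,"ty":0,"tz":0,"wx":0,"wy":0,"wz":0,"jaw":1},{"tx":0,"ty":4,"tz":0,"wx":0,"wy":0,"wz":0,"jaw":1},{"tx":0,"ty":4,"tz":0,"wx":0,"wy":0,"wz":0,"jaw":1},{"tx":0,"ty":4,"tz":0,"wx":0,"wy":0,"wz":0,"jaw":1},{"tx":0,"ty":4,"tz":0,"wx":0,"wy":0,"wz":0,"jaw":1},{"tx":0,"ty":0,"tz":0,"wx":0,"wy":0,"wz":0,"jaw":1},{"tx":0,"ty":0,"tz":0,"wx":0,"wy":0,"wz":0,"jaw":1}]'

```text
time: 33.35
tool_pos: [482.6, -141.2, 186.0]
tcp_rot: [-1.93, 1.568, -0.36]
contact_force: [-0.9, 0.4, 0.8]
grip_width: 91.2
```

```bash
python3 - <<'E'
from h import *
o,R=obsRT(); print(o['tool_pos'],o['grip_width'],o['time'],o['contact_force'])
im=imaging.capture('side');cv2.imwrite('pics/s17.png',cv2.resize(im[130:250,240:400],(800,600)))
t=imaging.capture('top');cv2.imwrite('pics/t17.png',t)
for n,I in (('side',im),('top',t)):
    hsv=cv2.cvtColor(I,cv2.COLOR_BGR2HSV).astype(int);H,S,V=hsv[...,0],hsv[...,1],hsv[...,2]
    u,v=proj(n,[[642.5,-140,79]])[0].astype(int)
    m=((H<8)|(H>172))&(S>120);w=np.zeros_like(m);w[v-30:v+30,u-30:u+30]=1
    c=cv2.convexHull(big(m&w));M=cv2.moments(c);print(n,(u,v),cv2.boundingRect(c),ray(n,[(M['m10']/M['m00'],M['m01']/M['m00'])],79),circ(n,c,90)[0])
E
```

```text
[ 482.57407086 -141.16320205  185.99848079] 91.1692668160935 33.35 [-0.85793738  0.38164688  0.83502159]
side (np.int64(315), np.int64(175)) (304, 165, 24, 21) [[ 643.18875688 -141.90382969   79.        ]] (641.8864135742188, -128.3201904296875, 68.26290130615234)
top (np.int64(403), np.int64(250)) (390, 236, 29, 30) [[ 642.08518903 -141.6141023    79.        ]] (640.5234985351562, -140.06614685058594, 51.280540466308594)
```

View pics/s17.png

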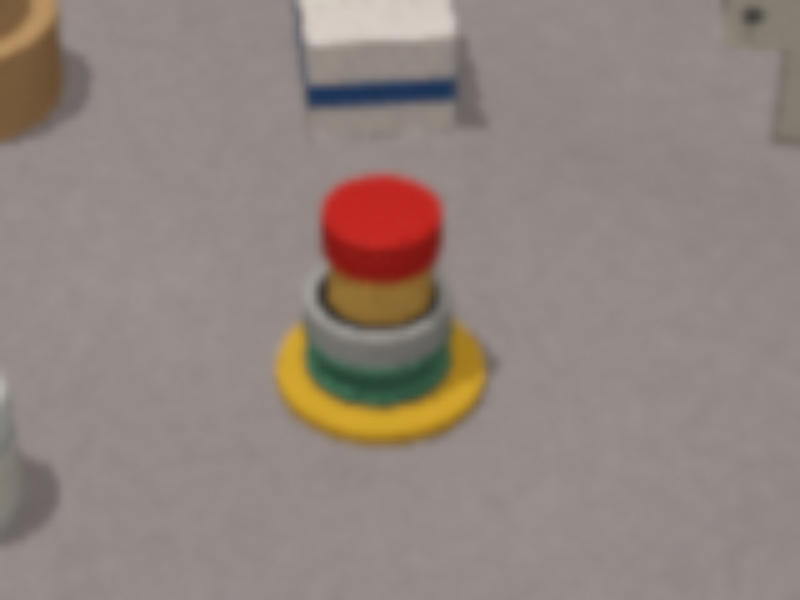

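View pics/t17.png

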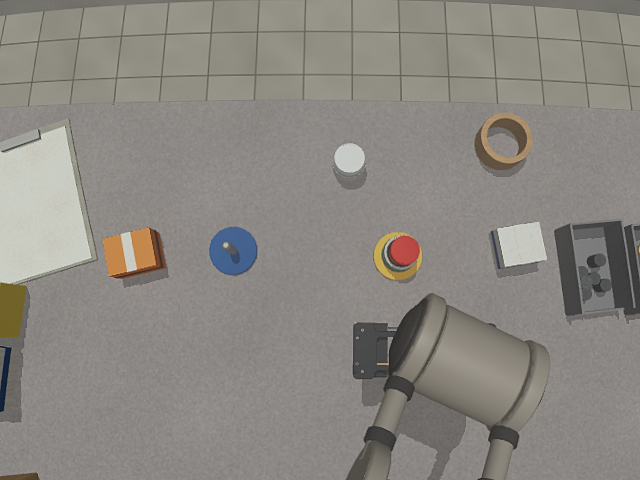

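The stack is complete, level and centred. The cartons and the tin sit at the same pixels as at the start, and the blue spindle is empty.

```bash
python3 - <<'E'
from plant import bot
print(bot.close_job())
E
```

```text
the job is handed in; nothing more can be done
None
```

The hub set is on the yellow-footed spindle in the order asked: green pulley, bearing, brass sleeve, red cap. I lowered each part down the post to within about 1–2 mm of its seat before letting go. The robot clock read about 33.5 s when I handed in; no verdict was reported.

**Stack position:** in the final side and top pictures, the cap's centre comes out within about 2 mm of the post axis from both cameras. The side picture shows all four parts lying flat on each other.

**Surroundings:** the cartons, the tin and the empty blue spindle look unmoved in the top picture. I compared them by eye and did not measure them. The gripper was open and about 160 mm clear of the stack.

**Readings that disagreed:**
- The finger opening read 1–2 mm less than each part's stated diameter. The pictures showed the pulley, bearing and sleeve, checked while held, to be centred and level, and the cap seated correctly.
- The measured tool height ran about 1–2 mm off the commanded height just after moves, so I checked with a picture before each release.

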